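# Lay the stand pillar down in its foam packing

## Robot

A 6-joint arm with a two-finger parallel gripper is mounted at the origin on the work surface. World frame = base frame: x ahead of the robot, y to its left, z up, the work surface at z = 0. Lengths are in mm, angles in degrees, forces in N, time in s.
With the tool pointing down it reaches from about 300 to 850 mm from the base axis. Payload 4.2 kg.
Tool frame: the origin (TCP) lies midway between the tips of the shut fingers; the grasp point (between the pads) lies 19 mm behind it (env.tcp_to_grasp is the distance from the TCP to the grasp point, in mm); z points along the fingers, x is the direction in which the jaws open and shut, and the axes are right-handed (so a half turn about z gives the same grasp; the last joint's range is limited). The gripper opens to 91 mm and grips with 3 to 60 N. Pads are 32 mm wide; open, the fingers measure 118 mm over their backs; the gripper's body (76 mm by 178 mm) begins 60 mm behind the grasp point.
Start: joints at [-72.823, 18.312, 89.639, -0, 72.044, -1.146], TCP at [180.77, -545.862, 213.976] pointing down, gripper open.
Joint ranges: [-177.97, 177.97], [-48.28, 115.42], [12.27, 149.76], [-77.06, 257.06], [2.81, 150.46], [-146.56, 146.56]. Speed limits (degrees/s): [147.25, 147.25, 180, 180, 180, 180].

## Interface

Orientations are given as [roll, pitch, yaw] about the fixed x, y, z axes, in that order (R = Rz(yaw) Ry(pitch) Rx(roll)).
In Python, from workcell import env gives the robot as it stands.
- The arm moves only by the tool drive_tool, never from a script. Its argument "motion" is a list of rows, each a list of 2 entries, a list of its own where there are three numbers: the shift along the world's x, y, z in m, then the turn, a rotation vector about the world's x, y, z in rad. In form: [[[dx, dy, dz], [wx, wy, wz]], ...]. A call has exactly 10 rows; each row shifts and turns the commanded pose from where the row before left it; what a row does not reach is not made up. A row lasts 1/12 s, in which the tool goes at most 41.7 mm and 7.16 degrees, less where a joint would pass 70% of its speed; a pose out of reach is approached as far as the arm can. A call is refused whole if a number of a shift passes 0.0417 or a number of a turn 0.125, either way. A call with a gripper value outside its range is refused whole. "claw" is the opening, from 0 (shut) to 1 (fully open), set as the call begins (left out, the last holds). The fingers move at their own pace and stop on an object; "force" is the grip in N (left out, the last holds). Time passes only in rows, so rows that do not move let the fingers close, or fill a call up. It gives the time, the measured TCP pose, the force and the opening at its end, in the units of the state.
- env.state(): the state, without advancing time (a new reading comes with each control period).
- env.grab_frame(name): name is "scene" or "top" or "wrist"; returns the picture (400x640x3 uint8, red, green, blue); there is no depth.
- env.camera_params(name): a dict with "fov_y" (degrees; the focal length in pixels is half the picture's height over the tangent of half this angle, whatever the lens; pixels are square), "cx", "cy" (the principal point, pixels), "pose" (4x4, takes a point from camera to world coordinates). Camera axes: x right, y down, z forward; pixel columns grow to the right and rows downward; lengths in mm; the calibration is good to about 2 mm. A picture is of the moment at which its call begins: read the wrist's pose just before it. camera_params takes no time and is no camera call; for the wrist camera it gives the pose at the moment of the call.
- env.job_done(): hands the job in, once; it reports no verdict.
The state is a dict: "time_s": time; "qpos": joint angles; "qvel": joint speeds; "effort": joint torques, N m; "ee_pos": TCP position; "ee_rot": TCP orientation; "force": force on the tool from outside, world axes, zero at the start; "torque": the same for the moment, N m; "gripper_width": finger opening in mm.
Only numpy, scipy, OpenCV 4.12 (cv2) and the standard library are available. Lean on these libraries where they do the work, as an engineer would, in place of code of your own. Each camera call takes 0.05 s, during which the arm holds its last target.

## Task

Tip the tall stand pillar over onto its side towards the robot, with its foot kept against the low foam stop, so that its shaft comes to lie level in the foam saddle. Push it over and let it down gently with the fingers all the way: do not let it fall, and do not pinch, lift or carry it. Leave everything else where it is.

Things in the scene. Friction and masses are not known exactly. Their poses are not given: they have to be found in the camera images.
- pillar: tall loose stand pillar, 0.5-0.75 kg, upright. Dark steel foot 64 x 64 x 14 mm, white round shaft 26 mm across, black square head block 40 x 40 x 50 tall; 170 mm in all. Origin: centre of the foot's underside; z up the shaft; tips to its -x side. Centre of mass on the axis 40 mm up: it balances on its toe edge at about 40 degrees of lean, then falls by itself unless held from the -x side.
- toe (a point): middle of the pillar's lower edge on the robot side, 32 mm to -x of the pillar's axis, at the underside: the edge it tips over. It starts 1 to 6 mm from the stop
- head (a point): centre of the head block, 145 mm up the pillar's axis from the underside
- tray: white foam packing insert, fixed, 207 x 250 mm, upper face 40 mm above the table. Origin: on the table under the foot pocket; -x is the direction to lay the pillar (roughly to the robot), z up. It reaches 137 mm to -x and 70 mm to +x: the lying pillar's head overhangs its -x end, with free room down to the table. Side strips 12 mm high, 72 mm apart, flank the foot.
- stop (a point): middle of the stop's face, at the foam's upper face, 33.5 mm to -x of the insert's origin: a foam rib 66 mm wide, 12 mm thick and only 4 mm high that keeps the toe from sliding. The pillar rolls over the rib as it goes down, its toe creeping back about 10 mm; in the end the foot stands on its edge there
- saddle (a point): middle of the saddle's bottom, 63 mm above the table, 121 mm to -x of the insert's origin: a foam block 26 mm long across the pillar's path, cheeks 56 mm apart rising 16 mm above its bottom. The shaft lies level there, the head overhangs beyond it, its underside about 56 mm above the table
- objective: metal objective lens barrel, 24 mm across, 42 mm tall, standing on the foam beside the pillar (its -y side); to be left alone; origin at the centre of its underside
- eyepiece: black eyepiece, 32 mm across, 48 mm tall, standing on the foam beside the pillar (its +y side); to be left alone; origin at the centre of its underside
- oil_bottle: small amber bottle, 32 mm across, 75 mm tall; to be left alone; origin at the centre of its underside
- slide_box: slide box 85 x 60 x 32 mm; to be left alone; origin at the centre of its underside
- dish: shallow round dish 84 mm across, 18 mm high; to be left alone; origin at the centre of its underside
- filter_tin: flat metal tin, 56 mm across, 30 mm high; to be left alone; origin at the centre of its underside
- screwdriver: screwdriver lying on the table; to be left alone
- tissue_carton: small carton 60 x 110 x 55 mm; to be left alone; origin at the centre of its underside
There are look-alikes about, which are no part of the job. There is more than one size of the pillar; the one meant has the size given above.

How it is judged (in metres and radians):
At the end, for the whole second after the job is handed in: Pillar at rest on the foam, level within 8 degrees, head to the robot side; toe edge 10 to 50 mm to -x of the insert's origin, within 15 mm of its middle line; head centre 155 to 200 mm to -x of it, within 25 mm of the middle line, 65 to 88 mm above the table (angle between pillar's own z axis and vertical between 1.43 and 1.71 rad and x of head in the frame of tray between -0.2 and -0.155 m and y of head in the frame of tray between -0.025 and 0.025 m and z of head in the frame of tray between 0.065 and 0.088 m and x of toe in the frame of tray between -0.05 and -0.01 m and y of toe in the frame of tray between -0.015 and 0.015 m and contact force between pillar and tray above 2 N and linear speed of pillar below 0.02 m/s and angular speed of pillar below 0.1 rad/s); the robot touches nothing.
It fails at once if the pillar falls or swings faster than 3 rad/s instead of being let down gently (angular speed of pillar above 3 rad/s).
It fails at once if the pillar is lifted or carried: its toe edge rises more than 20 mm off the foam (height (world z) of toe above 0.06 m).
It fails at once if the pillar is pinched or shoved: the fingers bear on it with more than 20 N (contact force between the fingers and pillar above 20 N).
It fails at once if another object is moved by more than 15 mm (distance of any of objective, eyepiece, oil_bottle, slide_box, dish, filter_tin, screwdriver, tissue_carton from where it was at the start of the episode above 0.015 m).
It also fails if it takes over 51 s, if anything falls off the work surface, if the arm or the gripper's body presses on something with over 40 N, if the wrist force passes 120 N, or if a joint passes its speed limit or range.

## Working session

There is one attempt and no reset: what is moved stays moved. The work goes in short steps, Python scripts to look and compute and a tool call to move; the robot and the scene stay as the last step left them, time stands still between calls to the robot, and variables do not carry over. Pictures are saved under pics/ and viewed, and the job is handed in when it is done.

Besides the shell and the picture viewer there is one more tool, called after "Emit:" as name([rows], argument=value, ...), one row to a line, values as JSON. drive_tool: Moves the arm, as the interface text tells. Its arguments: {"type":"object","properties":{"motion":{"type":"array","items":{"type":"array"}},"claw":{"type":"number"},"force":{"type":"number"}},"required":["motion"]}

```bash
mkdir -p pics; ls
cat > look.py <<'E'
import sys,cv2
from workcell import env
for n in sys.argv[2:]:
    im=env.grab_frame(n); cv2.imwrite(f"pics/{n}_{sys.argv[1]}.png",im[:,:,::-1])
E
python3 look.py 0 scene top; python3 -c "
from workcell import env
import numpy as np
np.set_printoptions(suppress=True,precision=3)
print(env.state())
for n in ('scene','top','wrist'): print(n,env.camera_params(n))"
```

```text
pics
{'time_s': 0.1, 'qpos': array([-72.823,  18.35 ,  89.698,  -0.   ,  72.045,  -1.145]), 'qvel': array([-0.043, -0.032, -0.14 ,  0.007,  0.053, -0.032]), 'effort': array([ -0.   , -41.333, -23.251,   0.073,   0.042,  -0.   ]), 'ee_pos': array([ 180.637, -545.428,  213.2  ]), 'ee_rot': array([-179.998,    0.092,  -71.678]), 'force': array([ 0.581, -0.178,  0.32 ]), 'torque': array([0.023, 0.011, 0.012]), 'gripper_width': 91.56719202598828}
scene {'fov_y': 54.38277976820635, 'cx': 323.7932556455415, 'cy': 205.0089470280086, 'pose': array([[ -0.785,   0.484,  -0.386, 963.445],
       [  0.62 ,   0.619,  -0.483, 459.243],
       [  0.005,  -0.618,  -0.786, 935.467],
       [  0.   ,   0.   ,   0.   ,   1.   ]])}
top {'fov_y': 42.92796069705617, 'cx': 314.1021407182793, 'cy': 189.75085492019255, 'pose': array([[  -0.005,   -0.991,    0.137,  348.113],
       [  -1.   ,    0.005,   -0.004,   13.605],
       [   0.004,   -0.137,   -0.991, 1596.13 ],
       [   0.   ,    0.   ,    0.   ,    1.   ]])}
wrist {'fov_y': 59.135021552200925, 'cx': 322.76068991170786, 'cy': 194.97502183882042, 'pose': array([[   0.314,   -0.908,   -0.276,  258.496],
       [  -0.949,   -0.301,   -0.09 , -520.254],
       [  -0.001,    0.29 ,   -0.957,  384.848],
       [   0.   ,    0.   ,    0.   ,    1.   ]])}
```

View pics/scene_0.png

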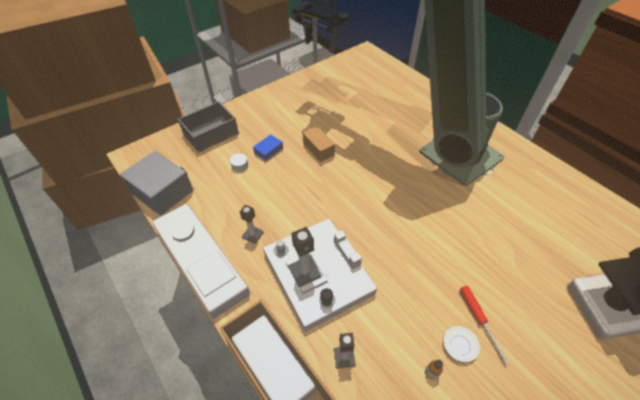

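View pics/top_0.png

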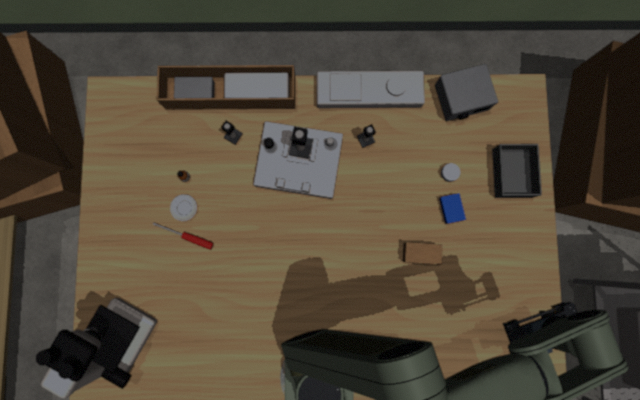

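```bash
python3 -c "
import cv2
a=cv2.imread('pics/top_0.png')[110:210,240:360];cv2.imwrite('pics/c1.png',cv2.resize(a,None,fx=6,fy=6,interpolation=2))
a=cv2.imread('pics/scene_0.png')[210:340,255:385];cv2.imwrite('pics/c2.png',cv2.resize(a,None,fx=4.6,fy=4.6,interpolation=2))
"
```

```text
(no output)
```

View pics/c1.png

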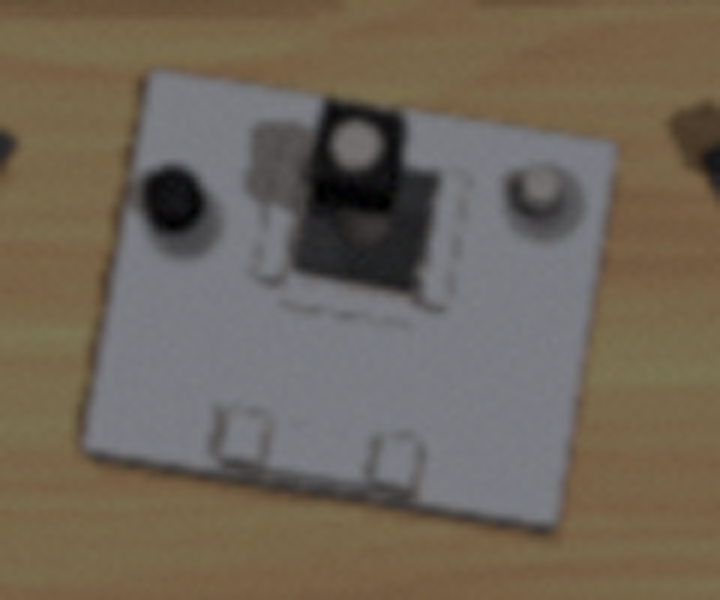

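View pics/c2.png

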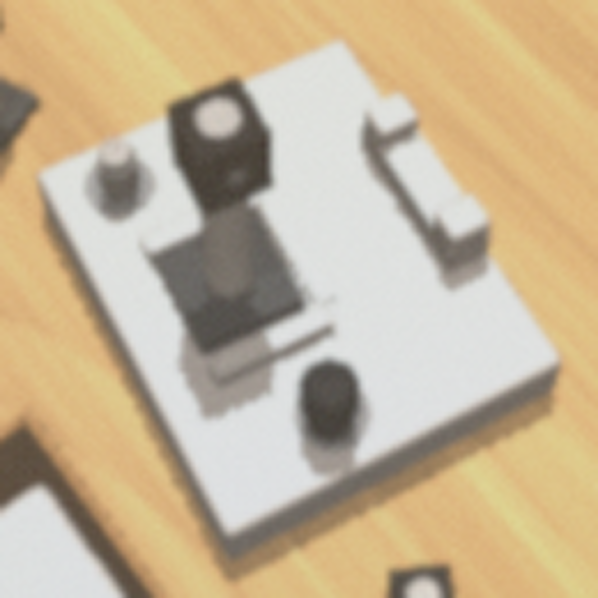

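```bash
cat > geo.py <<'E'
import numpy as np
from workcell import env
np.set_printoptions(suppress=True,precision=2)
def ray(n,px):
    c=env.camera_params(n);f=200/np.tan(np.radians(c['fov_y']/2))
    d=np.array([(px[0]-c['cx'])/f,(px[1]-c['cy'])/f,1.]);P=c['pose']
    return P[:3,3],P[:3,:3]@d
def onz(n,px,z):
    o,d=ray(n,px);return (o+d*(z-o[2])/d[2])
def proj(n,X,c=None):
    c=c or env.camera_params(n);f=200/np.tan(np.radians(c['fov_y']/2));P=c['pose']
    p=P[:3,:3].T@(np.asarray(X)-P[:3,3]);return np.array([c['cx']+f*p[0]/p[2],c['cy']+f*p[1]/p[2]])
E
cat > m.py <<'E'
from geo import *
from scipy.optimize import least_squares
T=[onz('top',(240+u/6,110+v/6),40)[:2] for u,v in [(150,69),(614,142),(555,530),(83,454)]]
S=[onz('scene',(255+u/4.6,210+v/4.6),40)[:2] for u,v in [(228,535),(40,176),(340,42),(560,362)]]
L=np.array([[70,125],[70,-125],[-137,-125],[-137,125]])
def tf(p,l): c,s=np.cos(p[2]),np.sin(p[2]); return l@np.array([[c,s],[-s,c]])+p[:2]
for Q in (T,S,T+S):
    Q=np.array(Q);LL=np.vstack([L]*(len(Q)//4))
    r=least_squares(lambda p:(tf(p,LL)-Q).ravel(),[600,0,0]);print(r.x[:2],np.degrees(r.x[2]));print((tf(r.x,LL)-Q).round(1).tolist())
p=r.x
# pillar: foot corners at z=54, head top z=210
def loc(w): c,s=np.cos(p[2]),np.sin(p[2]); return (w[:2]-p[:2])@np.array([[c,-s],[s,c]])
for n,px,z in [('top',(240+355/6,110+145/6),210),('scene',(255+219/4.6,210+118/4.6),210),('top',(240+293/6,110+272/6),54),('top',(240+416/6,110+292/6),54),('scene',(255+207/4.6,210+351/4.6),54),('scene',(255+305/4.6,210+302/4.6),54)]:
    w=onz(n,px,z);print(n,w,loc(w))
E
python3 m.py
```

```text
[691.44  49.78] -9.330868427884882
[[0.3, 1.6], [0.0, -2.3], [-0.1, -1.6], [-0.2, 2.3]]
[696.43  56.63] -9.601695292413924
[[2.7, 2.5], [2.3, -3.6], [-3.0, -1.7], [-2.0, 2.7]]
[693.94  53.21] -9.465409435942163
[[3.0, 4.8], [2.2, 1.0], [2.1, 2.2], [2.7, 6.0], [-0.1, -0.7], [0.1, -6.9], [-5.3, -5.5], [-4.8, -1.0]]
top [696.49  48.48 210.  ] [ 3.29 -4.24]
scene [698.04  52.45 210.  ] [ 4.17 -0.07]
top [668.82  84.4   54.  ] [-29.91  26.64]
top [658.06  21.12  54.  ] [-30.12 -37.55]
scene [735.1   81.98  54.  ] [35.87 35.15]
scene [675.55  91.42  54.  ] [-24.42  34.67]
```

Emit:
drive_tool([
  [[0.018,0.02,0.014],[0,0,0.036]],
  [[0.018,0.02,0.014],[0,0,0.036]],
  [[0.018,0.02,0.014],[0,0,0.036]],
  [[0.018,0.02,0.014],[0,0,0.036]],
  [[0.018,0.02,0.014],[0,0,0.036]],
  [[0.018,0.02,0.014],[0,0,0.036]],
  [[0.018,0.02,0.014],[0,0,0.036]],
  [[0.018,0.02,0.014],[0,0,0.036]],
  [[0.018,0.02,0.014],[0,0,0.036]],
  [[0.018,0.02,0.014],[0,0,0.036]],
], claw=1, force=5)

```text
time_s: 0.93
ee_pos: [361.3, -344.6, 354.3]
ee_rot: [180.0, 0.0, -51.0]
force: [1.0, 0.2, -0.6]
gripper_width: 91.2
```

```bash
python3 -c "
from workcell import env
s=env.state();print(s);print([a for a in dir(env) if a[0]!='_'])"
```

```text
{'time_s': 0.9333, 'qpos': array([-4.49656566e+01,  8.07873985e+00,  8.34398294e+01, -1.39361525e-03,
        8.85163136e+01,  5.99019511e+00]), 'qvel': array([ 36.98715655,  -3.08043643, -19.43607581,   0.16257941,
        22.15311525,  11.92122171]), 'effort': array([ -3.42106171, -33.66653323, -23.92290473,   0.06467921,
        -0.15077036,  -0.18087574]), 'ee_pos': array([ 361.28444022, -344.60940726,  354.3229261 ]), 'ee_rot': array([ 1.79994974e+02,  3.45470357e-02, -5.09558167e+01]), 'force': array([ 1.01366492,  0.16177671, -0.55351654]), 'torque': array([-0.02742111,  0.01292597, -0.08286564]), 'gripper_width': 91.22437846374255}
['Unreachable', 'camera_params', 'grab_frame', 'job_done', 'state', 'tcp_to_grasp']
```

Emit:
drive_tool([
  [[0.017,0.02,0.0],[0,0,0.037]],
  [[0.017,0.02,0.0],[0,0,0.037]],
  [[0.017,0.02,0.0],[0,0,0.037]],
  [[0.017,0.02,0.0],[0,0,0.037]],
  [[0.017,0.02,0.0],[0,0,0.037]],
  [[0.017,0.02,0.0],[0,0,0.037]],
  [[0.017,0.02,0.0],[0,0,0.037]],
  [[0.017,0.02,0.0],[0,0,0.037]],
  [[0.017,0.02,0.0],[0,0,0.037]],
  [[0.017,0.02,0.0],[0,0,0.037]],
])

```text
time_s: 1.77
ee_pos: [531.3, -144.7, 353.6]
ee_rot: [180.0, 0.0, -29.7]
force: [-0.4, -1.2, -0.3]
gripper_width: 91.1
```

```bash
python3 -c "
from workcell import env
s=env.state();print(s)"
```

```text
{'time_s': 1.7667, 'qpos': array([-1.64253040e+01,  1.30781077e+01,  7.72424741e+01, -7.43150653e-03,
        8.97265164e+01,  1.33101414e+01]), 'qvel': array([ 30.39975   ,  12.73033056, -16.5971719 ,  -0.18631019,
         3.65302374,   4.86828986]), 'effort': array([ -2.11033367, -39.54349995, -24.09255445,   0.15683107,
         0.04531898,  -0.06419811]), 'ee_pos': array([ 531.26215317, -144.67003341,  353.55550789]), 'ee_rot': array([ 1.79981925e+02,  4.41221648e-02, -2.97354138e+01]), 'force': array([-0.36492676, -1.23498536, -0.31906263]), 'torque': array([-0.02513692, -0.04370841,  0.03013531]), 'gripper_width': 91.1282646180199}
```

Emit:
drive_tool([
  [[0.0163,0.0196,0.0],[0,0,0.0354]],
  [[0.0163,0.0196,0.0],[0,0,0.0354]],
  [[0.0163,0.0196,0.0],[0,0,0.0354]],
  [[0.0163,0.0196,0.0],[0,0,0.0354]],
  [[0.0163,0.0196,0.0],[0,0,0.0354]],
  [[0.0163,0.0196,0.0],[0,0,0.0354]],
  [[0.0163,0.0196,0.0],[0,0,0.0354]],
  [[0.0163,0.0196,0.0],[0,0,0.0354]],
  [[0.0163,0.0196,0.0],[0,0,0.0354]],
  [[0.0163,0.0196,0.0],[0,0,0.0354]],
])

```text
time_s: 2.6
ee_pos: [694.3, 51.2, 353.3]
ee_rot: [180.0, 0.1, -9.5]
force: [0.3, -0.4, 0.4]
gripper_width: 91.3
```

```bash
python3 -c "
from workcell import env
import numpy as np
np.set_printoptions(suppress=True,precision=4)
print(env.state());print(env.camera_params('wrist'))"; python3 look.py 1 wrist
```

```text
{'time_s': 2.6, 'qpos': array([ 3.273 , 28.194 , 54.6358, -0.0039, 97.2396, 12.7345]), 'qvel': array([ 18.5789,  23.5702, -39.0033,  -0.0986,  15.1662,  -5.3888]), 'effort': array([ -0.8392, -54.2649, -23.1426,   0.1537,  -0.1229,   0.0863]), 'ee_pos': array([694.2883,  51.1998, 353.269 ]), 'ee_rot': array([179.9809,   0.0668,  -9.462 ]), 'force': array([ 0.2559, -0.3688,  0.3933]), 'torque': array([ 0.0203, -0.0912,  0.0422]), 'gripper_width': 91.27626933715725}
{'fov_y': 59.135021552200925, 'cx': 322.76068991170786, 'cy': 194.97502183882042, 'pose': array([[  0.9863,  -0.1574,  -0.0485, 707.5025],
       [ -0.1647,  -0.9437,  -0.287 , 132.1043],
       [ -0.0006,   0.291 ,  -0.9567, 524.884 ],
       [  0.    ,   0.    ,   0.    ,   1.    ]])}
```

View pics/wrist_1.png

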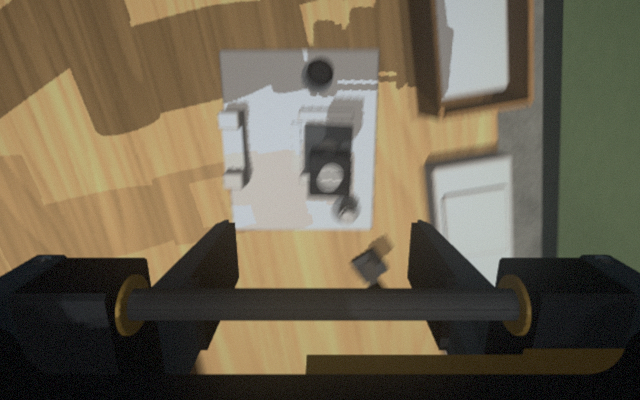

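```bash
python3 -c "
import cv2
a=cv2.imread('pics/wrist_1.png')[30:240,200:400];cv2.imwrite('pics/c3.png',cv2.resize(a,None,fx=3.6,fy=2.85*1,interpolation=2) if 0 else cv2.resize(a,None,fx=2.8,fy=2.8,interpolation=2))
a=cv2.imread('pics/wrist_1.png')[90:240,280:390];cv2.imwrite('pics/c4.png',cv2.resize(a,None,fx=4,fy=4,interpolation=2))
"
```

```text
(no output)
```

View pics/c3.png

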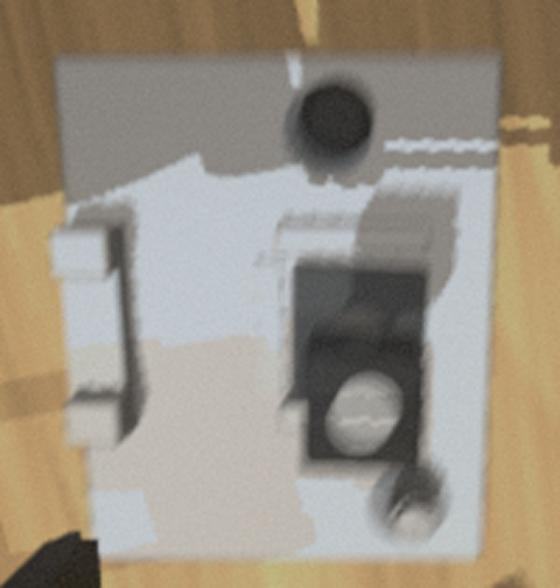

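View pics/c4.png

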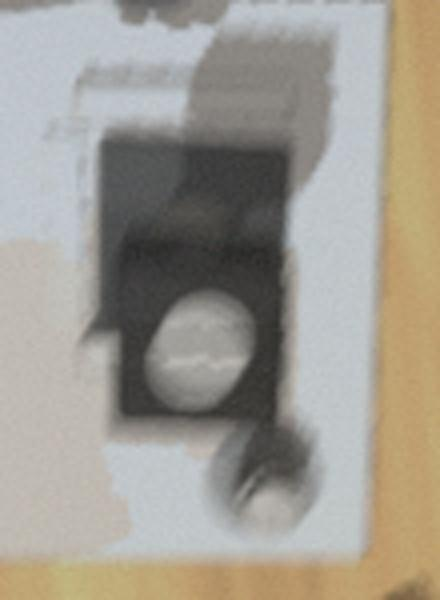

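```bash
cat > m2.py <<'E'
from geo import *
from scipy.optimize import least_squares
W=[onz('wrist',(200+u/2.8,30+v/2.8),40)[:2] for u,v in [(500,52),(478,557),(54,55)]]
L=np.array([[70,125],[70,-125],[-137,125]])
def tf(p,l): c,s=np.cos(p[2]),np.sin(p[2]); return l@np.array([[c,s],[-s,c]])+p[:2]
Q=np.array(W)
r=least_squares(lambda p:(tf(p,L)-Q).ravel(),[600,0,0]);p=r.x;print(p[:2],np.degrees(p[2]));print((tf(p,L)-Q).round(1).tolist())
def loc(w): c,s=np.cos(p[2]),np.sin(p[2]); return (w[:2]-p[:2])@np.array([[c,-s],[s,c]])
for px,z in [((202,350),210),((101,143),54),((291,148),54),((118,415),210),((278,412),210),((118,242),210),((284,240),210)]:
    w=onz('wrist',(280+px[0]/4,90+px[1]/4),z);print(w,loc(w))
E
python3 m2.py
```

```text
[699.7   61.45] -9.210300718180196
[[1.3, 0.4], [1.1, -2.7], [-2.5, 2.3]]
[704.03  58.21 210.  ] [ 4.8  -2.51]
[679.35  94.    54.  ] [-25.3   28.87]
[740.7   82.42  54.  ] [37.12 27.26]
[682.42  46.   210.  ] [-14.58 -18.02]
[719.15  40.78 210.  ] [ 22.51 -17.29]
[689.31  85.77 210.  ] [-14.15  22.34]
[726.02  80.27 210.  ] [22.97 22.79]
```

```bash
cat > lookw.py <<'E'
import sys,cv2,pickle
from workcell import env
n=sys.argv[1];s=env.state();c=env.camera_params('wrist');im=env.grab_frame('wrist')
cv2.imwrite(f'pics/wrist_{n}.png',im[:,:,::-1]);pickle.dump(c,open(f'pics/wrist_{n}.pkl','wb'))
print(s['time_s'],s['ee_pos'],s['ee_rot'],s['qpos'],s['force'],abs(s['qvel']).max())
E
python3 lookw.py 2; python3 -c "
import cv2
a=cv2.imread('pics/wrist_2.png')[30:240,200:400];cv2.imwrite('pics/c3.png',cv2.resize(a,None,fx=2.8,fy=2.8,interpolation=2))
a=cv2.imread('pics/wrist_2.png')[90:240,280:390];cv2.imwrite('pics/c4.png',cv2.resize(a,None,fx=4,fy=4,interpolation=2))
"
```

```text
2.65 [696.80931253  55.39661423 351.62396867] [-1.79810026e+02  3.94637974e-02 -9.18786886e+00] [ 3.50963726 28.45414823 54.4267201   0.19550819 97.11583218 12.72179586] [-0.36170087  2.16131867 -1.48986192] 5.757271080077033
```

View pics/c3.png

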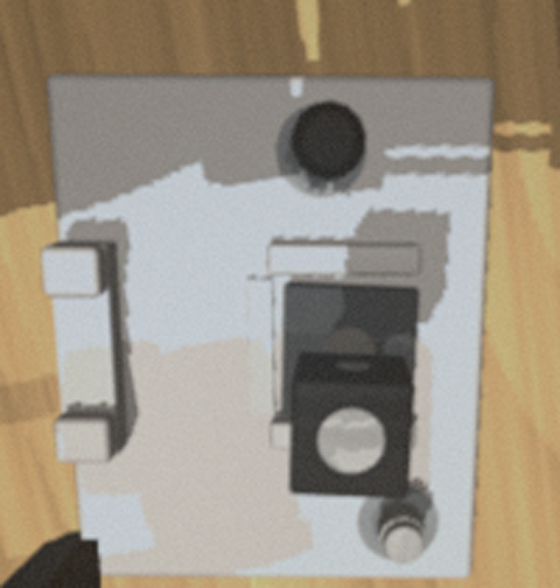

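View pics/c4.png

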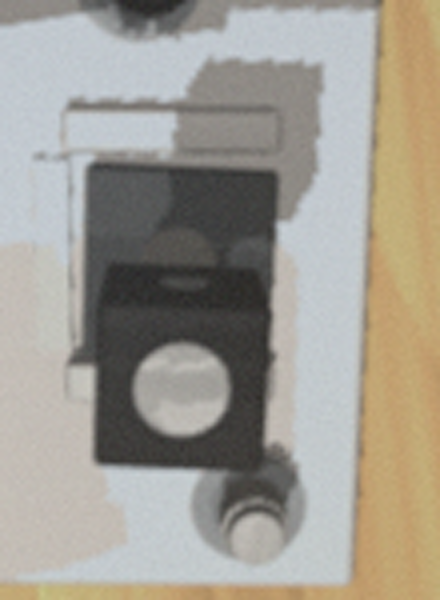

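```bash
cat > m2.py <<'E'
from geo import *
import geo,pickle
from scipy.optimize import least_squares
c=pickle.load(open('pics/wrist_2.pkl','rb'))
class E: 
    camera_params=staticmethod(lambda n:c)
geo.env=E
W=[onz('wrist',(200+u/2.8,30+v/2.8),40)[:2] for u,v in [(492,79),(469,577),(48,77)]]
L=np.array([[70,125],[70,-125],[-137,125]])
def tf(p,l): c,s=np.cos(p[2]),np.sin(p[2]); return l@np.array([[c,s],[-s,c]])+p[:2]
Q=np.array(W)
r=least_squares(lambda p:(tf(p,L)-Q).ravel(),[600,0,0]);p=r.x;print(p[:2],np.degrees(p[2]));print((tf(p,L)-Q).round(1).tolist())
def loc(w): c,s=np.cos(p[2]),np.sin(p[2]); return (w[:2]-p[:2])@np.array([[c,-s],[s,c]])
for px,z in [((182,390),210),((88,165),54),((278,171),54),((95,464),210),((263,470),210),((103,307),210),((271,311),210),((71,156),44),((76,350),44)]:
    w=onz('wrist',(280+px[0]/4,90+px[1]/4),z);print(w,loc(w))
E
python3 m2.py
```

```text
[694.09  51.48] -9.584094832239783
[[1.4, 0.7], [0.8, -2.4], [-2.1, 1.8]]
[698.02  49.56 210.  ] [ 4.2  -1.24]
[673.87  87.64  54.  ] [-25.96  32.29]
[735.45  75.68  54.  ] [36.75 30.74]
[675.06  35.06 210.  ] [-16.03 -19.36]
[713.71  27.29 210.  ] [ 23.37 -20.58]
[683.42  71.7  210.  ] [-13.89  18.16]
[720.89  64.7  210.  ] [24.22 17.49]
[668.    90.48  44.  ] [-32.22  34.11]
[657.65  24.19  44.  ] [-31.39 -32.98]
```

Emit:
drive_tool([
  [[0,0,0],[-0.0165,-0.0986,0]],
  [[0,0,0],[-0.0165,-0.0986,0]],
  [[0,0,0],[-0.0165,-0.0986,0]],
  [[0,0,0],[-0.0165,-0.0986,0]],
  [[0,0,0],[-0.0165,-0.0986,0]],
  [[0,0,0],[-0.0165,-0.0986,0]],
  [[0,0,0],[-0.0165,-0.0986,0]],
  [[0,0,0],[-0.0165,-0.0986,0]],
  [[0,0,0],[0,0,0]],
  [[0,0,0],[0,0,0]],
])

```text
time_s: 3.53
ee_pos: [692.0, 49.6, 352.6]
ee_rot: [179.9, -45.6, -9.5]
force: [0.6, -0.6, 1.9]
gripper_width: 91.1
```

```bash
python3 -c "
from workcell import env
import numpy as np
np.set_printoptions(suppress=True,precision=4)
print(env.state())"
```

```text
{'time_s': 3.5333, 'qpos': array([  9.705 ,   6.8651,  99.3042, -25.979 ,  32.611 ,  36.0264]), 'qvel': array([-0.4728,  1.1653, -7.0563,  0.7733, -0.4681, -0.3425]), 'effort': array([  0.2805, -33.3337, -24.0082,  -0.9691,  -2.3298,   0.1755]), 'ee_pos': array([692.0382,  49.6295, 352.6048]), 'ee_rot': array([179.9372, -45.5822,  -9.5074]), 'force': array([ 0.553 , -0.5656,  1.9224]), 'torque': array([ 0.0391,  0.3093, -0.0061]), 'gripper_width': 91.11775902377252}
```

```bash
cat > kin.py <<'E'
import numpy as np
from scipy.optimize import least_squares
from scipy.spatial.transform import Rotation as R
D=[([-72.823,18.35,89.698,0,72.045,-1.145],[180.637,-545.428,213.2]),
([-44.96566,8.07874,83.43983,-.0014,88.51631,5.99],[361.284,-344.609,354.323]),
([-16.4253,13.0781,77.24247,-.0074,89.7265,13.31],[531.262,-144.67,353.556]),
([3.273,28.194,54.6358,-.0039,97.2396,12.7345],[694.2883,51.1998,353.269]),
([3.50964,28.45415,54.42672,.19551,97.11583,12.7218],[696.809,55.397,351.624]),
([9.705,6.8651,99.3042,-25.979,32.611,36.0264],[692.0382,49.6295,352.6048])]
def fk(q,p):
    r0,z0,L1,a3,L2,Lt=p;q=np.asarray(q)
    Ra=R.from_euler('z',q[0],degrees=True);Rb=Ra*R.from_euler('y',q[1],degrees=True);Rc=Ra*R.from_euler('y',q[1]+q[2],degrees=True)
    Rt=Rc*R.from_euler('ZYZ',[q[3],q[4],q[5]+180],degrees=True)
    pos=Ra.apply([r0,0,z0])+Rb.apply([0,0,L1])+Rc.apply([a3,0,L2])+Rt.apply([0,0,Lt])
    return pos,Rt
r=least_squares(lambda p:np.concatenate([fk(q,p)[0]-x for q,x in D]),[0,300,350,0,350,250])
P=r.x
LIM=np.array([[-177.97,177.97],[-48.28,115.42],[12.27,149.76],[-77.06,257.06],[2.81,150.46],[-146.56,146.56]])
def ik(pos,Rt,q0):
    f=lambda q:np.concatenate([fk(q,P)[0]-pos,200*(fk(q,P)[1]*Rt.inv()).as_rotvec()])
    s=least_squares(f,q0,bounds=(LIM[:,0],LIM[:,1]));return s.x,np.linalg.norm(s.fun)
if __name__=='__main__':
    print(P.round(1),r.fun.round(1))
    print(fk(D[-1][0],P)[1].as_euler('xyz',degrees=True))
    # trajectory: tool attached to pillar rotating
    yaw=np.radians(-9.5);X=np.array([np.cos(yaw),np.sin(yaw),0]);Z=np.array([0,0,1.])
    O=np.array([694,52,0.])
    q=[4,30,75,0,75,13]
    for h in (130,):
      for th in range(0,95,10):
        t=np.radians(th);phi=min(th,75)
        ax=-np.sin(t)*X+np.cos(t)*Z; nx=np.cos(t)*X+np.sin(t)*Z
        toe=O+(-33.5+min(4*np.tan(t),10))*X+40*Z
        pos=toe+32*nx+h*ax
        Rt=R.from_rotvec(-np.radians(phi)*np.array([-np.sin(yaw),np.cos(yaw),0]))*R.from_euler('xyz',[180,0,-9.5],degrees=True)
        q,e=ik(pos,Rt,q);print(h,th,phi,pos.round(0),q.round(1),round(e,2))
E
python3 kin.py
```

```text
[  5.7 132.7 587.8  21.3 413.  327.9] [-10.4  -5.2   1.2  -7.2  -9.    0.1  -2.4 -11.3   0.1   0.1 -11.5  -0.1
   0.1 -11.5  -0.1  -1.1 -10.   -1.3]
[179.93726428 -45.58211546  -9.50746069]
130 0 0 [693.  52. 170.] [ 4.3 30.7 76.2 -0.  73.1 13.8] 0.0
130 10 10 [670.  56. 174.] [ 6.1 23.8 88.2 -3.1 58.5 17. ] 0.0
130 20 20 [648.  60. 173.] [ 8.3 18.  99.6 -8.7 43.6 23.1] 0.0
130 30 30 [626.  63. 169.] [ 11.   13.7 110.7 -21.3  28.8  36.8] 0.0
130 40 40 [606.  67. 160.] [ 14.3  11.5 121.5 -58.5  17.7  75.9] 0.0
130 50 50 [588.  70. 148.] [ 17.1  10.9 125.3 -77.1  19.2  96.7] 26.63
130 60 60 [573.  72. 133.] [ 20.3  10.9 126.2 -77.1  23.5  99.8] 64.54
130 70 70 [561.  74. 115.] [ 25.4  12.6 126.3 -77.1  31.2 105.8] 102.39
130 80 75 [550.  76.  94.] [ 31.6  16.4 126.3 -77.1  40.5 114.6] 123.61
130 90 75 [543.  77.  72.] [ 34.8  20.1 126.4 -77.1  44.9 120.4] 129.34
```

```bash
cat > kin.py <<'E'
import numpy as np
from scipy.optimize import least_squares
from scipy.spatial.transform import Rotation as R
D=[([-72.823,18.35,89.698,0,72.045,-1.145],[180.637,-545.428,213.2]),
([-44.96566,8.07874,83.43983,-.0014,88.51631,5.99],[361.284,-344.609,354.323]),
([-16.4253,13.0781,77.24247,-.0074,89.7265,13.31],[531.262,-144.67,353.556]),
([3.273,28.194,54.6358,-.0039,97.2396,12.7345],[694.2883,51.1998,353.269]),
([3.50964,28.45415,54.42672,.19551,97.11583,12.7218],[696.809,55.397,351.624]),
([9.705,6.8651,99.3042,-25.979,32.611,36.0264],[692.0382,49.6295,352.6048])]
def fk(q,p):
    r0,z0,L1,a3,L2,Lt,d=p;q=np.asarray(q)
    Ra=R.from_euler('z',q[0],degrees=True);Rb=Ra*R.from_euler('y',q[1],degrees=True);Rc=Ra*R.from_euler('y',q[1]+q[2],degrees=True)
    Rt=Rc*R.from_euler('ZYZ',[q[3],q[4],q[5]+180],degrees=True)
    return Ra.apply([r0,d,z0])+Rb.apply([0,0,L1])+Rc.apply([a3,0,L2])+Rt.apply([0,0,Lt]),Rt
r=least_squares(lambda p:np.concatenate([fk(q,p)[0]-x for q,x in D]),[0,300,350,0,350,250,0])
P=r.x
LIM=np.array([[-177.97,177.97],[-48.28,115.42],[12.27,149.76],[-77.06,257.06],[2.81,150.46],[-146.56,146.56]])
def ik(pos,Rt,q0):
    f=lambda q:np.concatenate([fk(q,P)[0]-pos,200*(fk(q,P)[1]*Rt.inv()).as_rotvec()])
    s=least_squares(f,np.clip(q0,LIM[:,0]+.1,LIM[:,1]-.1),bounds=(LIM[:,0],LIM[:,1]));return s.x,np.linalg.norm(s.fun)
YAW=np.radians(-9.57);X=np.array([np.cos(YAW),np.sin(YAW),0]);Y=np.array([-np.sin(YAW),np.cos(YAW),0]);Z=np.array([0,0,1.]);O=np.array([694,52,0.])
def rot(phi,yaw2=0): return R.from_euler('z',yaw2,degrees=True)*R.from_rotvec(-np.radians(phi)*Y)*R.from_euler('xyz',[180,0,np.degrees(YAW)],degrees=True)
if __name__=='__main__':
    print(P.round(1),abs(r.fun).max().round(2))
    q=[4,30,75,0,75,13]
    for th,phi,x,z in [(0,0,4,170),(20,20,-46,175),(30,30,-67,168),(40,40,-90,158),(60,40,-110,140),(90,40,-152,76),(90,45,-152,76),(90,50,-152,78)]:
      for y2 in (0,10):
        pos=O+x*X-1*Y+z*Z
        qq,e=ik(pos,rot(phi,y2),q)
        if y2==0:q=qq
        print(th,phi,y2,pos.round(0),qq.round(1),round(e,2))
E
python3 kin.py
```

```text
[  0.  140.3 591.8  25.2 417.  335.7  11.5] 0.0
0 0 0 [698.  50. 170.] [ 3.2 31.2 75.1 -0.  73.7 12.8] 0.0
0 0 10 [698.  50. 170.] [ 3.2 31.2 75.1 -0.  73.7  2.8] 0.0
20 20 0 [648.  59. 175.] [ 7.  17.9 99.4 -8.1 43.8 21.5] 0.0
20 20 10 [648.  59. 175.] [ 5.  17.5 99.9 -2.3 42.7  5.9] 0.0
30 30 0 [628.  62. 168.] [  9.6  13.8 110.6 -20.2  28.5  34.7] 0.0
30 30 10 [628.  62. 168.] [  6.1  13.2 111.5  -6.6  25.6  10.9] 0.0
40 40 0 [605.  66. 158.] [ 12.9  11.6 121.7 -58.8  16.7  75.3] 0.0
40 40 10 [605.  66. 158.] [  7.7  10.8 123.  -35.9   8.   41.2] 0.0
60 40 0 [585.  69. 140.] [ 14.1  11.8 125.2 -70.6  15.9  88.4] 0.0
60 40 10 [585.  69. 140.] [  8.6  10.9 126.5 -61.7   6.   67.9] 0.0
90 40 0 [544.  76.  76.] [ 16.1  15.1 129.5 -77.1  15.7  98.2] 19.15
90 40 10 [544.  76.  76.] [  9.8  14.  130.8 -77.1   5.2  84.8] 20.65
90 45 0 [544.  76.  76.] [ 17.2  14.8 129.3 -77.1  17.5  99.1] 35.3
90 45 10 [544.  76.  76.] [  9.6  13.5 130.7 -77.1   4.8  84.5] 37.07
90 50 0 [544.  76.  78.] [ 18.5  14.5 129.  -77.1  19.6 100.2] 50.77
90 50 10 [544.  76.  78.] [  9.3  12.7 130.7 -77.1   4.4  84.1] 52.82
```

```bash
cat > plan.py <<'E'
from kin import *
def pose(th):
    t=np.radians(th);ax=np.array([-np.sin(t),np.cos(t)]);nx=np.array([np.cos(t),np.sin(t)])
    tx=max(-27.5,-33.5+min(4*np.tan(t),10)) if th<89.9 else -23.5
    tz=40 if th<73.4 else 44-14*np.cos(t)
    return np.array([tx,tz]),ax,nx
PHI=34
def tool(th,g=None,s=None,phi=None):
    toe,ax,nx=pose(th)
    phi=min(th,PHI) if phi is None else phi
    p=np.radians(phi);zt=np.array([np.sin(p),-np.cos(p)]);xt=np.array([np.cos(p),np.sin(p)])
    if g is None: g=np.interp(th,[48,62],[54,91])
    if s is None: s=np.interp(th,[34,85],[38,10])
    if th<34:  # centred
        T=toe+32*nx+(170-s)*ax
    else:
        off=np.interp(th,[34,48],[7,0]) # clearance below lower face
        T=toe+170*ax+12*nx+s*zt+(g/2)*xt
        T=T-off*xt*0
    # upper finger clearance
    def tc(P): d=P-T; return d@zt,d@xt
    pts=[toe+h*ax+(32+w)*nx for w,hs in ((13,np.linspace(14,120,60)),(20,np.linspace(120,170,20)),(32,[14])) for h in hs]
    c=min([g/2-tc(P)[1] for P in pts if tc(P)[0]<0] or [999])
    cl=min([tc(P)[1]+g/2 for P in [toe+h*ax+(32+w)*nx for w,hs in ((-13,np.linspace(14,120,60)),(-20,np.linspace(120,170,20))) for h in hs] if tc(P)[0]<0] or [999])
    return T,phi,g,s,c,cl,(T-g/2*xt),T+g/2*xt
def world(T): return O+T[0]*X-1*Y+T[1]*Z
if __name__=='__main__':
    print(P.round(1))
    q=[4,30,75,0,75,13]
    for th in [0,10,20,30,33.9,34.1,40,44,48,52,56,60,65,70,75,80,85,90]:
        T,phi,g,s,c,cl,lt,ut=tool(th)
        q,e=ik(world(T),rot(phi),q)
        print(th,'T',T.round(1),'phi',round(phi,1),'g',round(g),'s',round(s),'clr',round(c,1),round(cl,1),'lt',lt.round(0),'ut',ut.round(0),q.round(0),round(e,1))
E
python3 plan.py
```

```text
[  0.  140.3 591.8  25.2 417.  335.7  11.5]
0 T [  4.5 172. ] phi 0 g 54 s 38 clr 7.0 7.0 lt [-22. 172.] ut [ 32. 172.] [ 3. 31. 75. -0. 74. 13.] 0.0
10 T [-18.9 175.6] phi 10 g 54 s 38 clr 7.0 7.0 lt [-45. 171.] ut [  8. 180.] [ 5. 24. 87. -3. 59. 16.] 0.0
20 T [-42.6 175. ] phi 20 g 54 s 38 clr 7.0 7.0 lt [-68. 166.] ut [-17. 184.] [ 7. 18. 99. -8. 44. 21.] 0.0
30 T [-65.8 170.3] phi 30 g 54 s 38 clr 7.0 7.0 lt [-89. 157.] ut [-42. 184.] [ 10.  14. 110. -20.  29.  34.] 0.0
33.9 T [-74.6 167.4] phi 33.9 g 54 s 38 clr 7.0 7.0 lt [-97. 152.] ut [-52. 182.] [ 11.  13. 115. -29.  23.  44.] 0.0
34.1 T [-69.3 171.1] phi 34 g 54 s 38 clr 13.9 -0.0 lt [-92. 156.] ut [-47. 186.] [ 11.  13. 114. -29.  24.  43.] 0.0
40 T [-85.8 164.3] phi 34 g 54 s 35 clr 10.4 0.0 lt [-108.  149.] ut [-63. 179.] [ 11.  12. 116. -31.  23.  47.] 0.0
44 T [-96.4 158.8] phi 34 g 54 s 33 clr 7.8 -0.0 lt [-119.  144.] ut [-74. 174.] [ 12.  11. 118. -33.  22.  49.] 0.0
48 T [-106.5  152.6] phi 34 g 54 s 30 clr 5.6 0.0 lt [-129.  138.] ut [-84. 168.] [ 12.  11. 119. -35.  21.  52.] 0.0
52 T [-111.6  148.9] phi 34 g 65
[... 350 characters left out ...]
i 34 g 91 s 21 clr 32.3 0.0 lt [-162.  105.] ut [-87. 156.] [ 13.  12. 123. -44.  18.  61.] 0.0
70 T [-131.2  119.7] phi 34 g 91 s 18 clr 29.3 0.0 lt [-169.   94.] ut [-94. 145.] [ 14.  12. 124. -49.  17.  67.] 0.0
75 T [-138.2  108.6] phi 34 g 91 s 15 clr 28.0 0.0 lt [-176.   83.] ut [-100.  134.] [ 14.  13. 126. -54.  16.  73.] 0.0
80 T [-144.    97.8] phi 34 g 91 s 13 clr 27.2 0.0 lt [-182.   72.] ut [-106.  123.] [ 14.  14. 127. -61.  15.  80.] 0.0
85 T [-148.5   86.7] phi 34 g 91 s 10 clr 27.0 -0.0 lt [-186.   61.] ut [-111.  112.] [ 15.  14. 129. -69.  14.  88.] 0.0
90 T [-150.2   73.2] phi 34 g 91 s 10 clr 17.7 -0.0 lt [-188.   48.] ut [-112.   99.] [ 15.  16. 130. -77.  14.  97.] 0.5
```

Emit:
drive_tool([
  [[0.0005,0,-0.007],[0.0165,0.0986,0]],
  [[0.0005,0,-0.007],[0.0165,0.0986,0]],
  [[0.0005,0,-0.007],[0.0165,0.0986,0]],
  [[0.0005,0,-0.007],[0.0165,0.0986,0]],
  [[0.0005,0,-0.007],[0.0165,0.0986,0]],
  [[0.0005,0,-0.007],[0.0165,0.0986,0]],
  [[0.0005,0,-0.007],[0.0165,0.0986,0]],
  [[0.0005,0,-0.007],[0.0165,0.0986,0]],
  [[0.0005,0,-0.007],[0,0,0]],
  [[0,0,-0.007],[0,0,0]],
])

```text
time_s: 4.37
ee_pos: [700.9, 49.7, 282.8]
ee_rot: [-179.9, -0.1, -9.6]
force: [-0.0, 0.0, -0.7]
gripper_width: 91.1
```

```bash
python3 lookw.py 3
```

```text
4.3667 [700.9447102   49.7325124  282.76114233] [-1.79897234e+02 -7.85082037e-02 -9.56186456e+00] [3.08097472e+00 2.89182695e+01 6.31022121e+01 8.31482097e-02
 8.78804233e+01 1.26397655e+01] [-0.00769596  0.04957764 -0.74383123] 14.732758646137563
```

View pics/wrist_3.png

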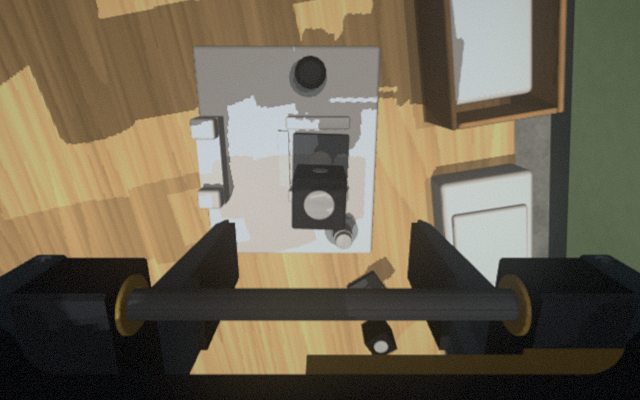

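Run:
```python
from geo import *
import geo,pickle
c=pickle.load(open('pics/wrist_3.pkl','rb'))
class E: camera_params=staticmethod(lambda n:c)
geo.env=E
print(onz('wrist',(319.5,205.5),210))
```

```text
[698.29  49.95 210.  ]
```

Emit:
drive_tool([
  [[0,0,-0.011],[0,0,0]],
  [[0,0,-0.011],[0,0,0]],
  [[0,0,-0.011],[0,0,0]],
  [[0,0,-0.011],[0,0,0]],
  [[0,0,-0.011],[0,0,0]],
  [[0,0,-0.011],[0,0,0]],
  [[0,0,-0.011],[0,0,0]],
  [[0,0,-0.011],[0,0,0]],
  [[0,0,-0.011],[0,0,0]],
  [[0,0,-0.011],[0,0,0]],
])

```text
time_s: 5.25
ee_pos: [698.2, 50.1, 172.7]
ee_rot: [180.0, 0.0, -9.6]
force: [-0.7, -0.3, 0.2]
gripper_width: 91.7
```

Emit:
drive_tool([
  [[0,0,0],[0,0,0]],
  [[0,0,0],[0,0,0]],
  [[0,0,0],[0,0,0]],
  [[0,0,0],[0,0,0]],
  [[0,0,0],[0,0,0]],
  [[0,0,0],[0,0,0]],
  [[0,0,0],[0,0,0]],
  [[0,0,0],[0,0,0]],
  [[0,0,0],[0,0,0]],
  [[0,0,0],[0,0,0]],
], claw=0.6)

```text
time_s: 6.08
ee_pos: [698.3, 50.1, 174.0]
ee_rot: [-180.0, -0.0, -9.6]
force: [0.1, 0.8, -0.4]
gripper_width: 54.6
```

```bash
python3 lookw.py 4; python3 look.py 4 scene; python3 -c "
import cv2
a=cv2.imread('pics/scene_4.png')[190:340,240:400];cv2.imwrite('pics/s4.png',cv2.resize(a,None,fx=4,fy=4,interpolation=2))"
```

```text
6.0833 [698.29046399  50.14361191 174.03074419] [-1.79999047e+02 -1.15961800e-02 -9.56915999e+00] [ 3.16687762e+00  3.10723918e+01  7.46846987e+01 -1.69097481e-03
  7.42313886e+01  1.27364969e+01] [ 0.13773648  0.79623258 -0.35353274] 0.138532803628528
```

View pics/wrist_4.png

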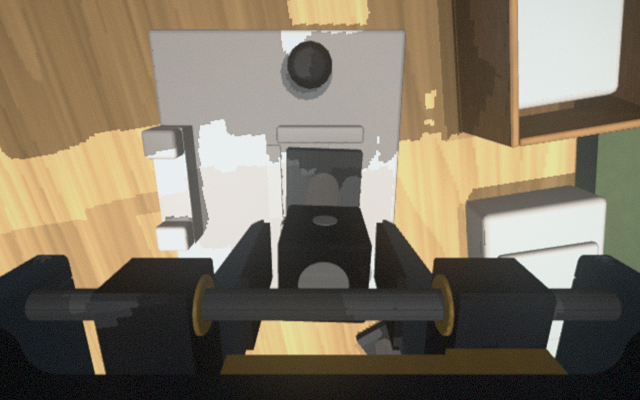

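View pics/s4.png

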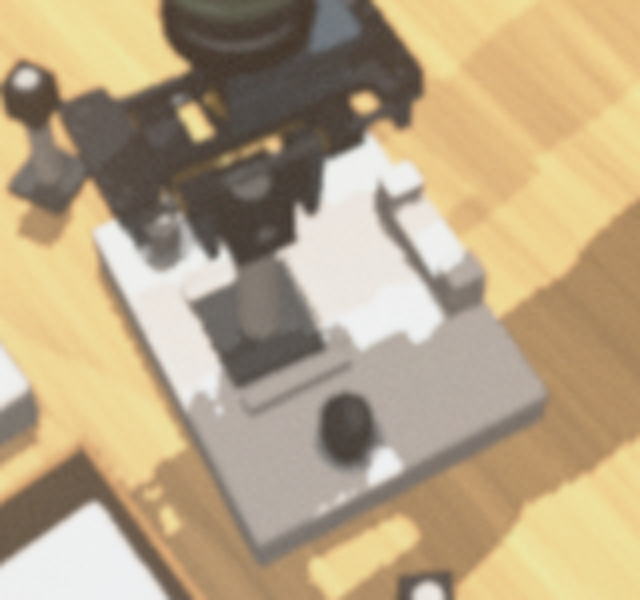

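```bash
cat > traj.py <<'E'
from plan import *
import plan
PH=lambda th: np.interp(th,[0,34,60,90],[0,34,34,29])
def G(th): return np.interp(th,[48,64],[54.6,91])
def target(th):
    phi=PH(th);g=G(th);s=np.interp(th,[0,34,85],[36,36,10])
    toe,ax,nx=pose(th);p=np.radians(phi);zt=np.array([np.sin(p),-np.cos(p)]);xt=np.array([np.cos(p),np.sin(p)])
    Tc=toe+32*nx+170*ax+s*zt          # centred on axis end
    if th<=34: return Tc,phi,g
    Tl=toe+170*ax+12*nx+s*zt+g/2*xt
    # centre of slack
    pts=[toe+h*ax+(32+20)*nx for h in (120,170)]
    slack=min(g/2-(P-Tl)@xt for P in pts)
    w=np.interp(th,[34,54],[.5,0])
    return Tl-w*slack*xt,phi,g
if __name__=='__main__':
    cmd=np.array([698.27,50.14,173.98]);W=[0,10,20,30,36,42,48,52,56,60,64,70,76,82,87,90]
    q=[3,31,75,0,74,13];pp=0
    for a,b in zip(W,W[1:]):
        T,phi,g=target(b);w=world(T);q,e=ik(w,rot(phi),q)
        d=(w-cmd)/10000;rv=-np.radians(phi-pp)/10*Y
        r=np.round(d,4);cmd=cmd+r*10000;pp=phi
        print(b,'T',T.round(1),'phi',round(phi,1),'claw',round(g/91.2,3),'row',r.tolist(),rv.round(4).tolist(),q.round(0).tolist(),round(e,1))
E
python3 traj.py
```

```text
10 T [-19.3 177.5] phi 10.0 claw 0.599 row [-0.0023, 0.0004, 0.0004] [-0.0029, -0.0172, -0.0] [5.0, 24.0, 87.0, -3.0, 59.0, 16.0] 0.0
20 T [-43.3 176.9] phi 20.0 claw 0.599 row [-0.0024, 0.0004, -0.0001] [-0.0029, -0.0172, -0.0] [7.0, 18.0, 99.0, -8.0, 44.0, 21.0] 0.0
30 T [-66.8 172. ] phi 30.0 claw 0.599 row [-0.0023, 0.0004, -0.0005] [-0.0029, -0.0172, -0.0] [10.0, 14.0, 110.0, -20.0, 29.0, 34.0] 0.0
36 T [-80.3 167.6] phi 34.0 claw 0.599 row [-0.0014, 0.0002, -0.0004] [-0.0012, -0.0069, -0.0] [11.0, 12.0, 115.0, -30.0, 23.0, 45.0] 0.0
42 T [-93.8 161.8] phi 34.0 claw 0.599 row [-0.0013, 0.0002, -0.0006] [-0.0, -0.0, -0.0] [12.0, 11.0, 117.0, -32.0, 22.0, 48.0] 0.0
48 T [-107.5  153.7] phi 34.0 claw 0.599 row [-0.0013, 0.0003, -0.0008] [-0.0, -0.0, -0.0] [12.0, 11.0, 119.0, -35.0, 21.0, 52.0] 0.0
52 T [-113.1  149.4] phi 34.0 claw 0.698 row [-0.0006, 0.0001, -0.0005] [-0.0, -0.0, -0.0] [13.0, 11.0, 120.0, -37.0, 21.0, 54.0] 0.0
56 T [-117.7  144.8] phi 34.0 claw 0.798 row [-0.0004, 0.0, -0.0004] [-0.0, -0.0, -0.0] [13.0, 11.0, 121.0, -38.0, 20.0, 56.0] 0.0
60 T [-121.1  139.4] phi
[... 225 characters left out ...]
0, 19.0, 57.0] 0.0
70 T [-131.3  118.8] phi 32.3 claw 0.998 row [-0.0008, 0.0002, -0.0014] [0.0003, 0.0017, 0.0] [13.0, 12.0, 123.0, -41.0, 18.0, 59.0] 0.0
76 T [-139.1  104.6] phi 31.3 claw 0.998 row [-0.0008, 0.0001, -0.0014] [0.0003, 0.0017, 0.0] [13.0, 13.0, 124.0, -42.0, 17.0, 61.0] 0.0
82 T [-145.1   90.6] phi 30.3 claw 0.998 row [-0.0005, 0.0001, -0.0014] [0.0003, 0.0017, 0.0] [13.0, 14.0, 125.0, -44.0, 17.0, 63.0] 0.0
87 T [-148.1   77.8] phi 29.5 claw 0.998 row [-0.0003, 0.0, -0.0013] [0.0002, 0.0014, 0.0] [13.0, 15.0, 126.0, -45.0, 16.0, 64.0] 0.0
90 T [-148.9   69.3] phi 29.0 claw 0.998 row [-0.0001, 0.0001, -0.0009] [0.0001, 0.0009, 0.0] [13.0, 16.0, 126.0, -46.0, 15.0, 65.0] 0.0
```

Emit:
drive_tool([
  [[-0.0023,0.0004,0.0004],[-0.0029,-0.0172,0]],
  [[-0.0023,0.0004,0.0004],[-0.0029,-0.0172,0]],
  [[-0.0023,0.0004,0.0004],[-0.0029,-0.0172,0]],
  [[-0.0023,0.0004,0.0004],[-0.0029,-0.0172,0]],
  [[-0.0023,0.0004,0.0004],[-0.0029,-0.0172,0]],
  [[-0.0023,0.0004,0.0004],[-0.0029,-0.0172,0]],
  [[-0.0023,0.0004,0.0004],[-0.0029,-0.0172,0]],
  [[-0.0023,0.0004,0.0004],[-0.0029,-0.0172,0]],
  [[-0.0023,0.0004,0.0004],[-0.0029,-0.0172,0]],
  [[-0.0023,0.0004,0.0004],[-0.0029,-0.0172,0]],
])

```text
time_s: 7.02
ee_pos: [675.5, 54.2, 178.1]
ee_rot: [-180.0, -10.1, -9.6]
force: [0.8, -0.3, -0.5]
gripper_width: 54.8
```

```bash
python3 lookw.py 5; python3 look.py 5 scene; python3 -c "
import cv2
a=cv2.imread('pics/scene_5.png')[190:340,240:400];cv2.imwrite('pics/s5.png',cv2.resize(a,None,fx=3,fy=3,interpolation=2))"
```

```text
7.0167 [675.47300088  54.16758144 178.0978287 ] [-179.99033427  -10.0904421    -9.5689866 ] [ 4.84569142 23.94821541 86.99453189 -2.8963376  59.30801592 15.67998817] [ 0.80458252 -0.31442161 -0.50392395] 17.53399291780088
```

View pics/wrist_5.png

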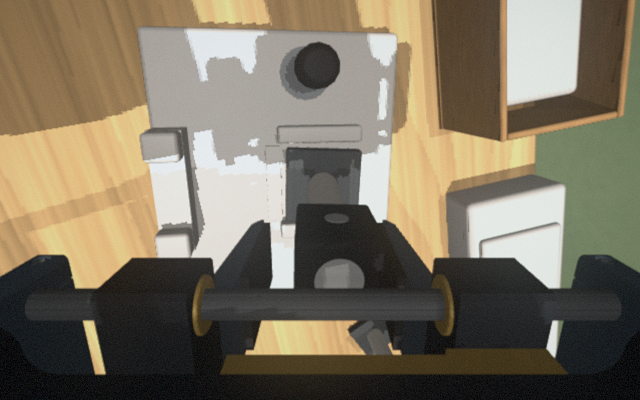

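View pics/s5.png

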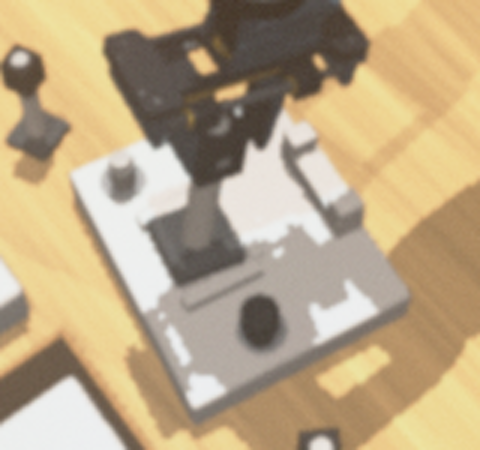

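Head now lies against the +x finger (gap on the left in the wrist view), with the foot starting to tilt. Continuing.

Emit:
drive_tool([
  [[-0.0024,0.0004,-0.0001],[-0.0029,-0.0172,0]],
  [[-0.0024,0.0004,-0.0001],[-0.0029,-0.0172,0]],
  [[-0.0024,0.0004,-0.0001],[-0.0029,-0.0172,0]],
  [[-0.0024,0.0004,-0.0001],[-0.0029,-0.0172,0]],
  [[-0.0024,0.0004,-0.0001],[-0.0029,-0.0172,0]],
  [[-0.0024,0.0004,-0.0001],[-0.0029,-0.0172,0]],
  [[-0.0024,0.0004,-0.0001],[-0.0029,-0.0172,0]],
  [[-0.0024,0.0004,-0.0001],[-0.0029,-0.0172,0]],
  [[-0.0024,0.0004,-0.0001],[-0.0029,-0.0172,0]],
  [[-0.0024,0.0004,-0.0001],[-0.0029,-0.0172,0]],
])

```text
time_s: 7.95
ee_pos: [652.0, 58.3, 177.6]
ee_rot: [-180.0, -20.1, -9.6]
force: [0.2, -0.3, 0.1]
gripper_width: 54.8
```

Emit:
drive_tool([
  [[-0.0023,0.0004,-0.0005],[-0.0029,-0.0172,0]],
  [[-0.0023,0.0004,-0.0005],[-0.0029,-0.0172,0]],
  [[-0.0023,0.0004,-0.0005],[-0.0029,-0.0172,0]],
  [[-0.0023,0.0004,-0.0005],[-0.0029,-0.0172,0]],
  [[-0.0023,0.0004,-0.0005],[-0.0029,-0.0172,0]],
  [[-0.0023,0.0004,-0.0005],[-0.0029,-0.0172,0]],
  [[-0.0023,0.0004,-0.0005],[-0.0029,-0.0172,0]],
  [[-0.0023,0.0004,-0.0005],[-0.0029,-0.0172,0]],
  [[-0.0023,0.0004,-0.0005],[-0.0029,-0.0172,0]],
  [[-0.0023,0.0004,-0.0005],[-0.0029,-0.0172,0]],
])

```text
time_s: 8.78
ee_pos: [628.7, 62.1, 172.3]
ee_rot: [-180.0, -30.1, -9.6]
force: [0.4, 0.1, -0.1]
gripper_width: 54.6
```

```bash
python3 lookw.py 6; python3 look.py 6 scene; python3 -c "
import cv2
a=cv2.imread('pics/scene_6.png')[190:340,240:400];cv2.imwrite('pics/s6.png',cv2.resize(a,None,fx=3,fy=3,interpolation=2))"
```

```text
8.7833 [628.70487603  62.14552582 172.31900263] [-179.98797737  -30.05768983   -9.58878722] [  9.61453119  13.5673073  110.20307132 -19.82133025  29.03014846
  34.26820041] [ 0.35663421  0.11175894 -0.06260601] 22.80136842252168
```

View pics/wrist_6.png

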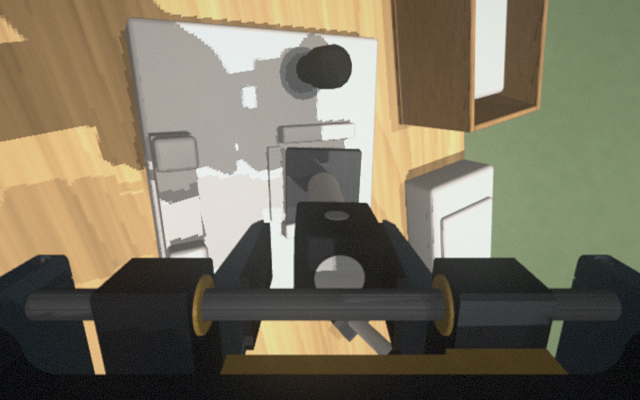

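View pics/s6.png

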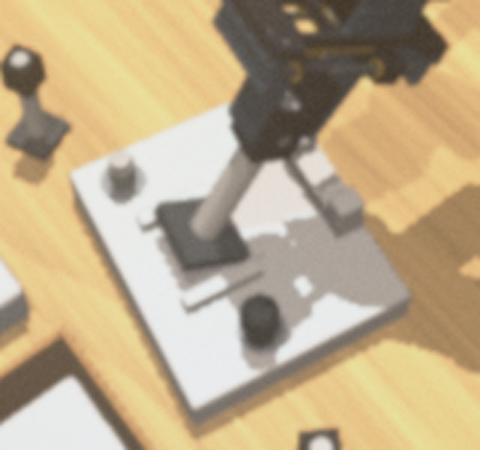

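Emit:
drive_tool([
  [[-0.0014,0.0002,-0.0004],[-0.0012,-0.0069,0]],
  [[-0.0014,0.0002,-0.0004],[-0.0012,-0.0069,0]],
  [[-0.0014,0.0002,-0.0004],[-0.0012,-0.0069,0]],
  [[-0.0014,0.0002,-0.0004],[-0.0012,-0.0069,0]],
  [[-0.0014,0.0002,-0.0004],[-0.0012,-0.0069,0]],
  [[-0.0014,0.0002,-0.0004],[-0.0012,-0.0069,0]],
  [[-0.0014,0.0002,-0.0004],[-0.0012,-0.0069,0]],
  [[-0.0014,0.0002,-0.0004],[-0.0012,-0.0069,0]],
  [[-0.0014,0.0002,-0.0004],[-0.0012,-0.0069,0]],
  [[-0.0014,0.0002,-0.0004],[-0.0012,-0.0069,0]],
])

```text
time_s: 9.72
ee_pos: [614.0, 64.1, 167.9]
ee_rot: [180.0, -34.0, -9.6]
force: [-0.1, -0.4, -0.3]
gripper_width: 54.6
```

Emit:
drive_tool([
  [[-0.0013,0.0002,-0.0006],[0,0,0]],
  [[-0.0013,0.0002,-0.0006],[0,0,0]],
  [[-0.0013,0.0002,-0.0006],[0,0,0]],
  [[-0.0013,0.0002,-0.0006],[0,0,0]],
  [[-0.0013,0.0002,-0.0006],[0,0,0]],
  [[-0.0013,0.0002,-0.0006],[0,0,0]],
  [[-0.0013,0.0002,-0.0006],[0,0,0]],
  [[-0.0013,0.0002,-0.0006],[0,0,0]],
  [[-0.0013,0.0002,-0.0006],[0,0,0]],
  [[-0.0013,0.0002,-0.0006],[0,0,0]],
])

```text
time_s: 10.55
ee_pos: [601.1, 66.1, 161.9]
ee_rot: [180.0, -34.0, -9.6]
force: [-0.2, -0.6, 0.6]
gripper_width: 55.0
```

```bash
python3 lookw.py 7
```

```text
10.55 [601.10678666  66.13015213 161.86156757] [179.96875864 -33.99264788  -9.55460687] [ 11.64106245  11.43411684 117.22883074 -32.19468126  22.35521962
  48.03713023] [-0.22671791 -0.57168867  0.61071136] 3.477184145802828
```

View pics/wrist_7.png

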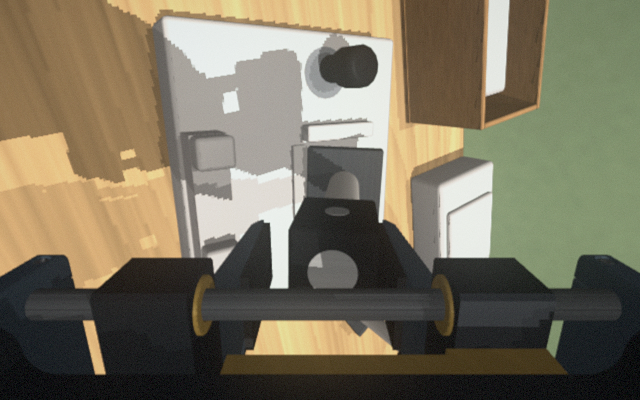

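Emit:
drive_tool([
  [[-0.0013,0.0003,-0.0008],[0,0,0]],
  [[-0.0013,0.0003,-0.0008],[0,0,0]],
  [[-0.0013,0.0003,-0.0008],[0,0,0]],
  [[-0.0013,0.0003,-0.0008],[0,0,0]],
  [[-0.0013,0.0003,-0.0008],[0,0,0]],
  [[-0.0013,0.0003,-0.0008],[0,0,0]],
  [[-0.0013,0.0003,-0.0008],[0,0,0]],
  [[-0.0013,0.0003,-0.0008],[0,0,0]],
  [[-0.0013,0.0003,-0.0008],[0,0,0]],
  [[-0.0013,0.0003,-0.0008],[0,0,0]],
])

```text
time_s: 11.43
ee_pos: [588.1, 69.2, 153.9]
ee_rot: [180.0, -34.0, -9.6]
force: [-0.4, 0.5, -0.3]
gripper_width: 54.7
```

```bash
python3 lookw.py 8; python3 look.py 8 scene; python3 -c "
import cv2
a=cv2.imread('pics/scene_8.png')[170:320,240:400];cv2.imwrite('pics/s8.png',cv2.resize(a,None,fx=3,fy=3,interpolation=2))"
```

```text
11.4333 [588.09184181  69.18520053 153.85676603] [179.97290785 -33.99471643  -9.55390414] [ 12.41356811  11.05918771 119.24631466 -35.21335566  21.31428417
  51.81794238] [-0.36307367  0.45758981 -0.30578593] 4.6764712796376555
```

View pics/wrist_8.png

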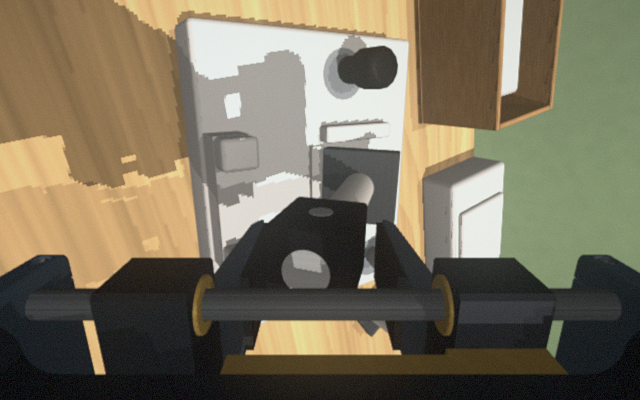

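View pics/s8.png

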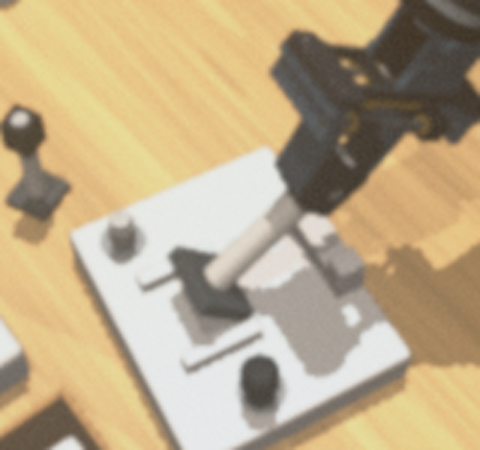

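```bash
cat > traj2.py <<'E'
from traj import *
import traj
traj.PH=lambda th: np.interp(th,[0,34,60,90],[0,34,34,32])
W=[48,52,56,60,64,68,72,76,80,84,87,90]
# commanded so far
cmd=np.array([698.27,50.14,173.98])+10*np.array([-2.3-2.4-2.3-1.4-1.3-1.3,.4*3+.2+.2+.3,.4-.1-.5-.4-.6-.8])
q=[12,11,119,-35,21,52];pp=34;gp=54.6
print(cmd,world(target(48)[0]))
for b in W[1:]:
    T,phi,g=target(b);w=world(T);q,e=ik(w,rot(phi),q)
    p=np.radians(phi);xt=np.cos(p)*X+np.sin(p)*Z
    comp=(g-gp)/2*xt;tr=(w-cmd-comp)/10
    r1=np.round((tr+comp/3)/1000,4);r2=np.round((w-cmd-3000*r1)/7000,4);cmd=cmd+r1*3000+r2*7000
    rv=-np.radians(phi-pp)/10*Y;pp=phi;gp=g
    print(b,'T',T.round(1),'claw',round(g/91.2,2),r1.tolist(),r2.tolist(),rv.round(4).tolist(),q.round(0)[3:],round(e,1))
E
python3 traj2.py
```

```text
[588.27  69.14 153.98] [587.83806894  68.88466203 153.6979197 ]
52 T [-113.1  149.4] claw 0.7 [0.0003, -0.0001, 0.0001] [-0.001, 0.0001, -0.0007] [-0.0, -0.0, -0.0] [-37.  21.  54.] 0.0
56 T [-117.7  144.8] claw 0.8 [0.0004, -0.0, 0.0001] [-0.0008, 0.0001, -0.0007] [-0.0, -0.0, -0.0] [-38.  20.  56.] 0.0
60 T [-121.1  139.4] claw 0.9 [0.0005, -0.0001, 0.0001] [-0.0007, 0.0002, -0.0008] [-0.0, -0.0, -0.0] [-40.  19.  58.] 0.0
64 T [-123.5  133.4] claw 1.0 [0.0006, -0.0001, -0.0] [-0.0006, 0.0001, -0.0009] [0.0001, 0.0005, 0.0] [-41.  19.  59.] 0.0
68 T [-128.5  124.3] claw 1.0 [-0.0005, 0.0001, -0.0009] [-0.0005, 0.0, -0.0009] [0.0001, 0.0005, 0.0] [-44.  18.  62.] 0.0
72 T [-134.3  114.9] claw 1.0 [-0.0006, 0.0001, -0.0009] [-0.0005, 0.0001, -0.0009] [0.0001, 0.0005, 0.0] [-47.  17.  65.] 0.0
76 T [-139.4  105.9] claw 1.0 [-0.0005, 0.0001, -0.0009] [-0.0005, 0.0001, -0.0009] [0.0001, 0.0005, 0.0] [-50.  16.  69.] 0.0
80 T [-143.8   96.9] claw 1.0 [-0.0005, 0.0001, -0.0009] [-0.0004, 0.0001, -0.0009] [0.0001, 0.0005, 0.0] [-53.  16.  72.] 0.0
84 T [-147.3   87.7] claw 1.0 [-0.0004, 0.0, -0.0009] [-0.0004, 0.0001, -0.001] [0.0001, 0.0005, 0.0] [-57.  15.  76.] 0.0
87 T [-148.8   79.9] claw 1.0 [-0.0001, 0.0, -0.0008] [-0.0001, 0.0, -0.0007] [0.0001, 0.0003, 0.0] [-61.  14.  80.] 0.0
90 T [-149.6   71.6] claw 1.0 [-0.0001, 0.0, -0.0009] [-0.0001, 0.0, -0.0008] [0.0001, 0.0003, 0.0] [-64.  14.  84.] 0.0
```

Emit:
drive_tool([
  [[0.0003,-0.0001,0.0001],[0,0,0]],
  [[0.0003,-0.0001,0.0001],[0,0,0]],
  [[0.0003,-0.0001,0.0001],[0,0,0]],
  [[-0.001,0.0001,-0.0007],[0,0,0]],
  [[-0.001,0.0001,-0.0007],[0,0,0]],
  [[-0.001,0.0001,-0.0007],[0,0,0]],
  [[-0.001,0.0001,-0.0007],[0,0,0]],
  [[-0.001,0.0001,-0.0007],[0,0,0]],
  [[-0.001,0.0001,-0.0007],[0,0,0]],
  [[-0.001,0.0001,-0.0007],[0,0,0]],
], claw=0.7)

```text
time_s: 12.37
ee_pos: [582.0, 69.5, 149.3]
ee_rot: [180.0, -34.0, -9.6]
force: [-0.2, -0.8, -0.8]
gripper_width: 64.0
```

Emit:
drive_tool([
  [[0.0004,0,0.0001],[0,0,0]],
  [[0.0004,0,0.0001],[0,0,0]],
  [[0.0004,0,0.0001],[0,0,0]],
  [[-0.0008,0.0001,-0.0007],[0,0,0]],
  [[-0.0008,0.0001,-0.0007],[0,0,0]],
  [[-0.0008,0.0001,-0.0007],[0,0,0]],
  [[-0.0008,0.0001,-0.0007],[0,0,0]],
  [[-0.0008,0.0001,-0.0007],[0,0,0]],
  [[-0.0008,0.0001,-0.0007],[0,0,0]],
  [[-0.0008,0.0001,-0.0007],[0,0,0]],
], claw=0.8)

```text
time_s: 13.2
ee_pos: [577.7, 70.2, 144.7]
ee_rot: [180.0, -34.0, -9.6]
force: [0.3, 0.4, -0.0]
gripper_width: 73.2
```

```bash
python3 lookw.py 9; python3 look.py 9 scene; python3 -c "
import cv2
a=cv2.imread('pics/scene_9.png')[170:320,240:400];cv2.imwrite('pics/s9.png',cv2.resize(a,None,fx=3,fy=3,interpolation=2))"
```

```text
13.2 [577.65853836  70.24693803 144.67323521] [179.97236194 -33.99695427  -9.55285627] [ 12.87774301  10.99453293 121.10790737 -38.50571046  20.08402475
  55.66245693] [ 0.3051755   0.36481976 -0.04487994] 3.7699814857459417
```

View pics/wrist_9.png

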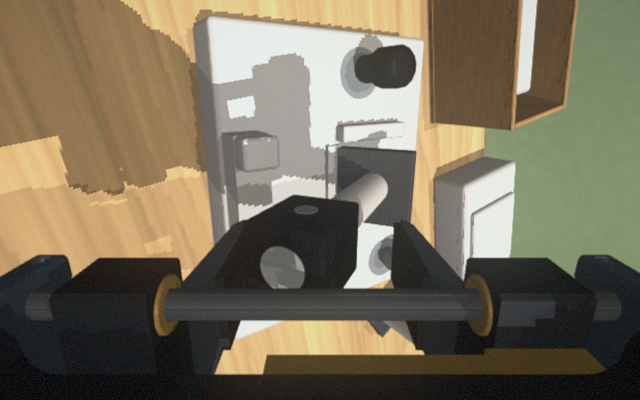

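View pics/s9.png

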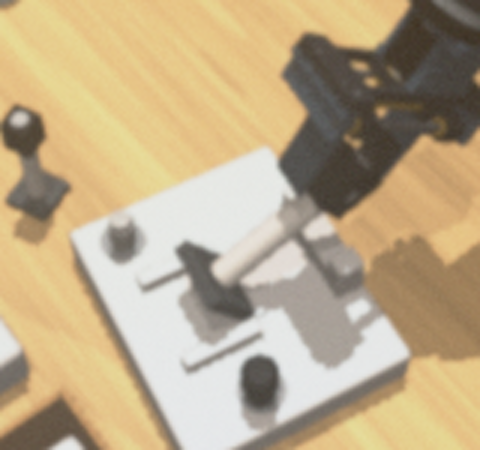

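Emit:
drive_tool([
  [[0.0005,-0.0001,0.0001],[0,0,0]],
  [[0.0005,-0.0001,0.0001],[0,0,0]],
  [[0.0005,-0.0001,0.0001],[0,0,0]],
  [[-0.0007,0.0002,-0.0008],[0,0,0]],
  [[-0.0007,0.0002,-0.0008],[0,0,0]],
  [[-0.0007,0.0002,-0.0008],[0,0,0]],
  [[-0.0007,0.0002,-0.0008],[0,0,0]],
  [[-0.0007,0.0002,-0.0008],[0,0,0]],
  [[-0.0007,0.0002,-0.0008],[0,0,0]],
  [[-0.0007,0.0002,-0.0008],[0,0,0]],
], claw=0.9)

```text
time_s: 14.13
ee_pos: [574.2, 71.4, 139.4]
ee_rot: [180.0, -34.0, -9.5]
force: [-1.6, -0.1, -0.1]
gripper_width: 82.3
```

Emit:
drive_tool([
  [[0.0006,-0.0001,0],[0.0001,0.0005,0]],
  [[0.0006,-0.0001,0],[0.0001,0.0005,0]],
  [[0.0006,-0.0001,0],[0.0001,0.0005,0]],
  [[-0.0006,0.0001,-0.0009],[0.0001,0.0005,0]],
  [[-0.0006,0.0001,-0.0009],[0.0001,0.0005,0]],
  [[-0.0006,0.0001,-0.0009],[0.0001,0.0005,0]],
  [[-0.0006,0.0001,-0.0009],[0.0001,0.0005,0]],
  [[-0.0006,0.0001,-0.0009],[0.0001,0.0005,0]],
  [[-0.0006,0.0001,-0.0009],[0.0001,0.0005,0]],
  [[-0.0006,0.0001,-0.0009],[0.0001,0.0005,0]],
], claw=1.0)

```text
time_s: 14.97
ee_pos: [571.9, 71.8, 133.0]
ee_rot: [180.0, -33.7, -9.6]
force: [-0.1, -0.4, 0.2]
gripper_width: 91.2
```

Emit:
drive_tool([
  [[-0.0005,0.0001,-0.0009],[0.0001,0.0005,0]],
  [[-0.0005,0.0001,-0.0009],[0.0001,0.0005,0]],
  [[-0.0005,0.0001,-0.0009],[0.0001,0.0005,0]],
  [[-0.0005,0,-0.0009],[0.0001,0.0005,0]],
  [[-0.0005,0,-0.0009],[0.0001,0.0005,0]],
  [[-0.0005,0,-0.0009],[0.0001,0.0005,0]],
  [[-0.0005,0,-0.0009],[0.0001,0.0005,0]],
  [[-0.0005,0,-0.0009],[0.0001,0.0005,0]],
  [[-0.0005,0,-0.0009],[0.0001,0.0005,0]],
  [[-0.0005,0,-0.0009],[0.0001,0.0005,0]],
])

```text
time_s: 15.8
ee_pos: [566.9, 72.1, 124.1]
ee_rot: [-180.0, -33.4, -9.6]
force: [-0.6, 0.1, -0.7]
gripper_width: 91.2
```

```bash
python3 lookw.py 10; python3 look.py 10 scene; python3 -c "
import cv2
a=cv2.imread('pics/scene_10.png')[170:320,240:400];cv2.imwrite('pics/s10.png',cv2.resize(a,None,fx=4,fy=4,interpolation=2))"
```

```text
15.8 [566.92727383  72.05972413 124.11546063] [-179.99941159  -33.41635639   -9.56990585] [ 13.30641932  12.03075886 123.41159486 -43.69102959  18.05403174
  61.64966108] [-0.59737404  0.07849963 -0.67479669] 3.222094113241739
```

View pics/wrist_10.png

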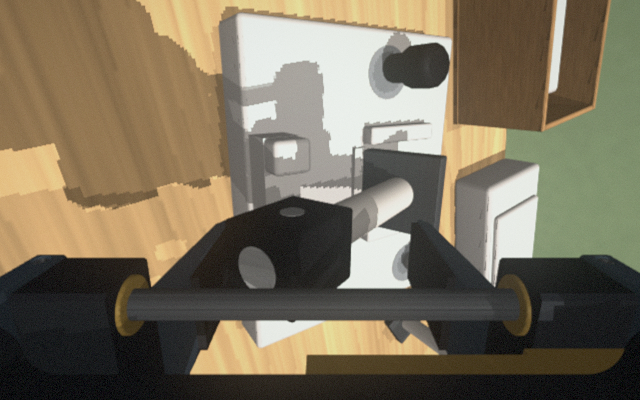

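View pics/s10.png

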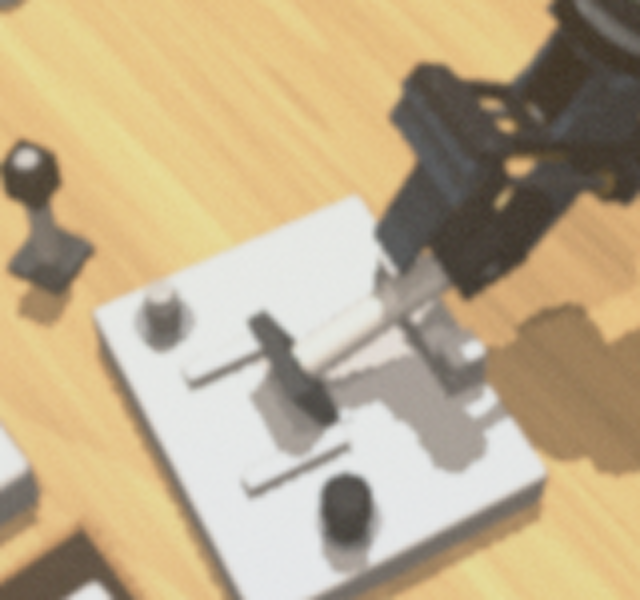

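```bash
cat > ov.py <<'E'
import sys,pickle,cv2
from geo import proj
from plan import *
n,th=sys.argv[1],float(sys.argv[2]);dx=float(sys.argv[3]) if len(sys.argv)>3 else 0;y0=float(sys.argv[4]) if len(sys.argv)>4 else -1
c=pickle.load(open(f'pics/wrist_{n}.pkl','rb'));im=cv2.imread(f'pics/wrist_{n}.png');im=cv2.resize(im,None,fx=2,fy=2,interpolation=2)
toe,ax,nx=pose(th);toe=toe+[dx,0]
def pt(h,w,y):
    p=toe+h*ax+(32+w)*nx;return tuple(np.round(2*proj('wrist',O+p[0]*X+(y0+y)*Y+p[1]*Z,c)).astype(int).tolist())
def box(h0,h1,a,col):
    C={(h,w,y):pt(h,w,y) for h in (h0,h1) for w in (-a,a) for y in (-a,a)}
    for k in C:
        for l in C:
            if sum(x!=z for x,z in zip(k,l))==1 and k<l: cv2.line(im,C[k],C[l],col,1)
box(120,170,20,(0,255,0));box(0,14,32,(0,0,255));box(14,120,13,(255,0,0))
cv2.imwrite('pics/ov.png',im[200:700,300:1000])
E
python3 ov.py 10 68
```

```text
(no output)
```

View pics/ov.png

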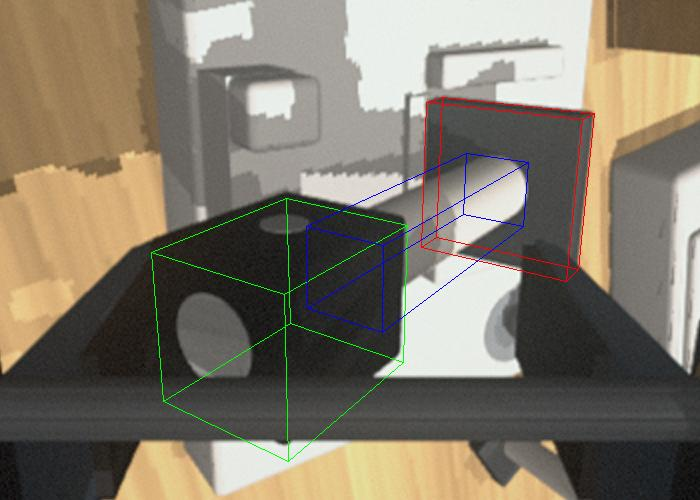

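Emit:
drive_tool([
  [[-0.0006,0.0001,-0.0009],[0.0001,0.0005,0]],
  [[-0.0006,0.0001,-0.0009],[0.0001,0.0005,0]],
  [[-0.0006,0.0001,-0.0009],[0.0001,0.0005,0]],
  [[-0.0005,0.0001,-0.0009],[0.0001,0.0005,0]],
  [[-0.0005,0.0001,-0.0009],[0.0001,0.0005,0]],
  [[-0.0005,0.0001,-0.0009],[0.0001,0.0005,0]],
  [[-0.0005,0.0001,-0.0009],[0.0001,0.0005,0]],
  [[-0.0005,0.0001,-0.0009],[0.0001,0.0005,0]],
  [[-0.0005,0.0001,-0.0009],[0.0001,0.0005,0]],
  [[-0.0005,0.0001,-0.0009],[0.0001,0.0005,0]],
])

```text
time_s: 16.73
ee_pos: [561.6, 73.0, 115.1]
ee_rot: [-180.0, -33.1, -9.6]
force: [-0.3, 0.2, -0.5]
gripper_width: 91.3
```

Emit:
drive_tool([
  [[-0.0005,0.0001,-0.0009],[0.0001,0.0005,0]],
  [[-0.0005,0.0001,-0.0009],[0.0001,0.0005,0]],
  [[-0.0005,0.0001,-0.0009],[0.0001,0.0005,0]],
  [[-0.0005,0.0001,-0.0009],[0.0001,0.0005,0]],
  [[-0.0005,0.0001,-0.0009],[0.0001,0.0005,0]],
  [[-0.0005,0.0001,-0.0009],[0.0001,0.0005,0]],
  [[-0.0005,0.0001,-0.0009],[0.0001,0.0005,0]],
  [[-0.0005,0.0001,-0.0009],[0.0001,0.0005,0]],
  [[-0.0005,0.0001,-0.0009],[0.0001,0.0005,0]],
  [[-0.0005,0.0001,-0.0009],[0.0001,0.0005,0]],
])

```text
time_s: 17.57
ee_pos: [556.6, 74.1, 106.1]
ee_rot: [-180.0, -32.8, -9.6]
force: [0.1, -0.3, -0.9]
gripper_width: 91.2
```

```bash
python3 lookw.py 11; python3 ov.py 11 76
```

```text
17.5667 [556.62365935  74.06087324 106.10167569] [-179.98013452  -32.83029286   -9.58031109] [ 13.76461471  13.02072369 125.41693673 -49.23788504  16.4524445
  67.98232607] [ 0.13119066 -0.31441051 -0.85089691] 4.192054833477594
```

View pics/ov.png

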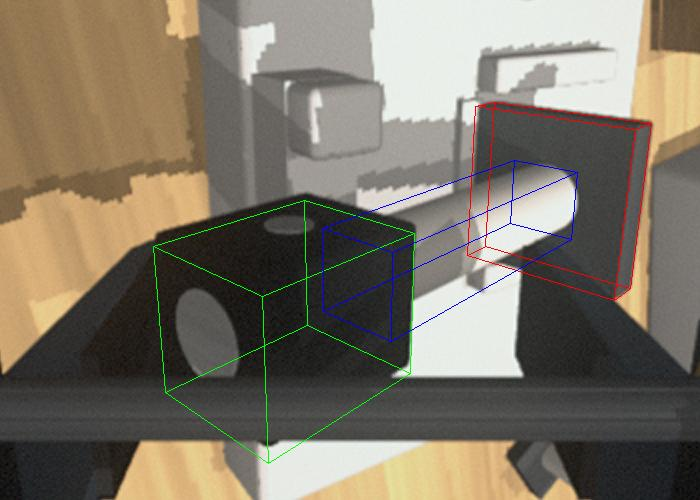

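Emit:
drive_tool([
  [[-0.0005,0.0001,-0.0009],[0.0001,0.0005,0]],
  [[-0.0005,0.0001,-0.0009],[0.0001,0.0005,0]],
  [[-0.0005,0.0001,-0.0009],[0.0001,0.0005,0]],
  [[-0.0004,0.0001,-0.0009],[0.0001,0.0005,0]],
  [[-0.0004,0.0001,-0.0009],[0.0001,0.0005,0]],
  [[-0.0004,0.0001,-0.0009],[0.0001,0.0005,0]],
  [[-0.0004,0.0001,-0.0009],[0.0001,0.0005,0]],
  [[-0.0004,0.0001,-0.0009],[0.0001,0.0005,0]],
  [[-0.0004,0.0001,-0.0009],[0.0001,0.0005,0]],
  [[-0.0004,0.0001,-0.0009],[0.0001,0.0005,0]],
])

```text
time_s: 18.45
ee_pos: [552.3, 75.0, 97.1]
ee_rot: [-180.0, -32.5, -9.6]
force: [-0.6, -0.1, -0.4]
gripper_width: 91.5
```

Emit:
drive_tool([
  [[-0.0004,0,-0.0009],[0.0001,0.0005,0]],
  [[-0.0004,0,-0.0009],[0.0001,0.0005,0]],
  [[-0.0004,0,-0.0009],[0.0001,0.0005,0]],
  [[-0.0004,0.0001,-0.001],[0.0001,0.0005,0]],
  [[-0.0004,0.0001,-0.001],[0.0001,0.0005,0]],
  [[-0.0004,0.0001,-0.001],[0.0001,0.0005,0]],
  [[-0.0004,0.0001,-0.001],[0.0001,0.0005,0]],
  [[-0.0004,0.0001,-0.001],[0.0001,0.0005,0]],
  [[-0.0004,0.0001,-0.001],[0.0001,0.0005,0]],
  [[-0.0004,0.0001,-0.001],[0.0001,0.0005,0]],
])

```text
time_s: 19.28
ee_pos: [548.3, 75.7, 87.3]
ee_rot: [-180.0, -32.2, -9.6]
force: [-0.2, 0.1, -1.3]
gripper_width: 91.2
```

```bash
python3 lookw.py 12; python3 ov.py 12 84;python3 look.py 12 scene; python3 -c "
import cv2
a=cv2.imread('pics/scene_12.png')[170:320,240:400];cv2.imwrite('pics/s12.png',cv2.resize(a,None,fx=4,fy=4,interpolation=2))"
```

```text
19.2833 [548.30522485  75.73515288  87.34022732] [-179.96419618  -32.24085665   -9.58985438] [ 14.11976323  14.36022922 127.21798472 -56.28729073  14.90354129
  75.75133559] [-0.22867113  0.136518   -1.33269485] 5.495924244251497
```

View pics/ov.png

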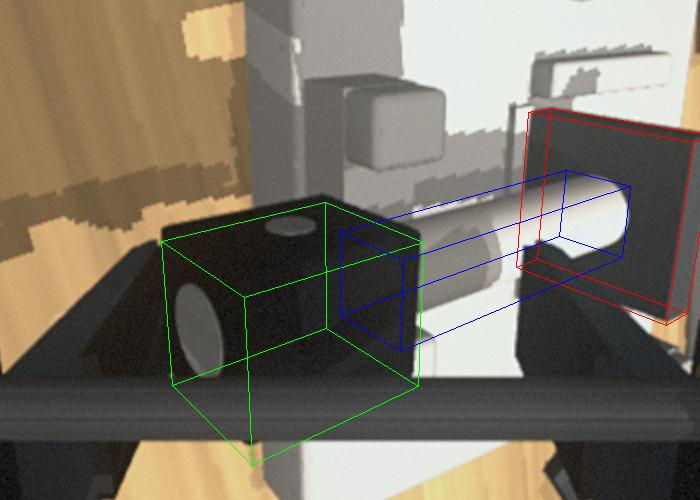

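View pics/s12.png

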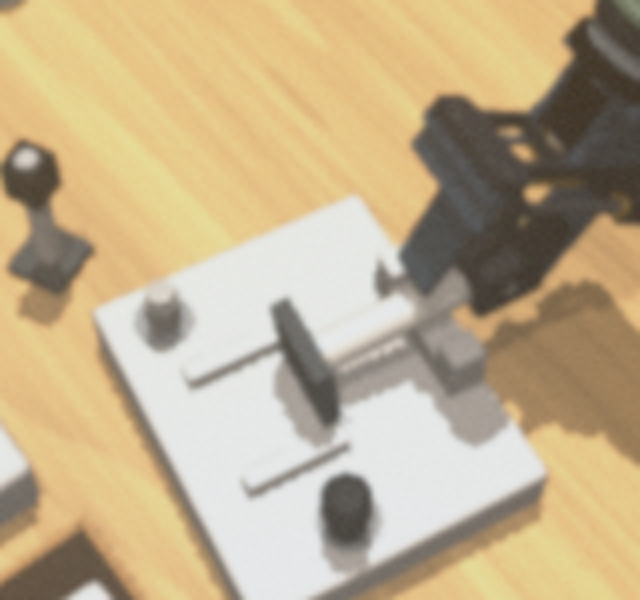

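Emit:
drive_tool([
  [[-0.0001,0,-0.0008],[0.0001,0.0003,0]],
  [[-0.0001,0,-0.0008],[0.0001,0.0003,0]],
  [[-0.0001,0,-0.0008],[0.0001,0.0003,0]],
  [[-0.0001,0,-0.0007],[0.0001,0.0003,0]],
  [[-0.0001,0,-0.0007],[0.0001,0.0003,0]],
  [[-0.0001,0,-0.0007],[0.0001,0.0003,0]],
  [[-0.0001,0,-0.0007],[0.0001,0.0003,0]],
  [[-0.0001,0,-0.0007],[0.0001,0.0003,0]],
  [[-0.0001,0,-0.0007],[0.0001,0.0003,0]],
  [[-0.0001,0,-0.0007],[0.0001,0.0003,0]],
])

```text
time_s: 20.22
ee_pos: [547.2, 75.7, 80.0]
ee_rot: [-179.9, -32.1, -9.6]
force: [-2.2, -0.3, -1.0]
gripper_width: 91.4
```

Emit:
drive_tool([
  [[-0.0001,0,-0.0008],[0,0,0]],
  [[-0.0001,0,-0.0008],[0,0,0]],
  [[-0.0001,0,-0.0008],[0,0,0]],
  [[-0.0001,0,-0.0008],[0,0,0]],
  [[-0.0001,0,-0.0008],[0,0,0]],
  [[-0.0001,0,-0.0008],[0,0,0]],
  [[-0.0001,0,-0.0008],[0,0,0]],
  [[-0.0001,0,-0.0008],[0,0,0]],
  [[-0.0001,0,-0.0008],[0,0,0]],
  [[-0.0001,0,-0.0008],[0,0,0]],
])

```text
time_s: 21.05
ee_pos: [546.4, 75.8, 72.1]
ee_rot: [-179.9, -32.1, -9.6]
force: [-2.6, 0.3, -1.0]
gripper_width: 90.9
```

```bash
python3 lookw.py 13; python3 ov.py 13 90;python3 look.py 13 scene; python3 -c "
import cv2
a=cv2.imread('pics/scene_13.png')[170:320,240:400];cv2.imwrite('pics/s13.png',cv2.resize(a,None,fx=4,fy=4,interpolation=2))
from kin import *
from workcell import env
s=env.state();p=s['ee_pos'];q=s['qpos']
for phi,k in ((32,0),(32,5),(32,12),(32,20),(26,20)):
    r=np.radians(phi);xt=np.cos(r)*X+np.sin(r)*Z
    print(phi,k,(p-k*xt).round(1),[v.round(1) if i==0 else round(v,1) for i,v in enumerate(ik(p-k*xt,rot(phi),q))])"
```

```text
21.05 [546.35776008  75.77885881  72.09864809] [-179.92316383  -32.06915257   -9.6070614 ] [ 14.12035004  15.85326819 128.37109154 -64.65349903  13.59410088
  84.44097985] [-2.63652904  0.31834811 -0.99078327] 6.79918406592179
32 0 [546.4  75.8  72.1] [array([ 14.1,  15.9, 128.3, -64.2,  13.7,  84. ]), np.float64(0.0)]
32 5 [542.2  76.5  69.4] [array([ 14.4,  15.9, 128.9, -66.7,  13.6,  86.8]), np.float64(0.0)]
32 12 [536.3  77.4  65.7] [array([ 14.8,  15.9, 129.8, -70.4,  13.4,  90.9]), np.float64(0.0)]
32 20 [529.6  78.6  61.5] [array([ 15.2,  16. , 130.8, -74.7,  13.3,  95.7]), np.float64(0.0)]
26 20 [528.6  78.7  63.3] [array([ 13.4,  15.8, 126.4, -36.3,  16.8,  56. ]), np.float64(0.0)]
```

View pics/ov.png

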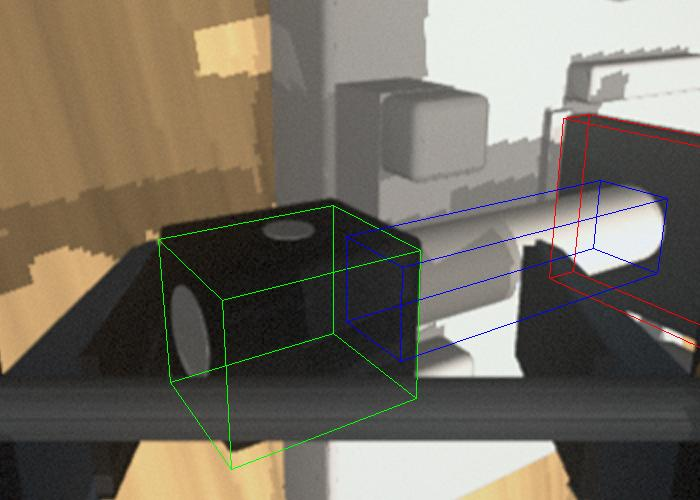

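View pics/s13.png

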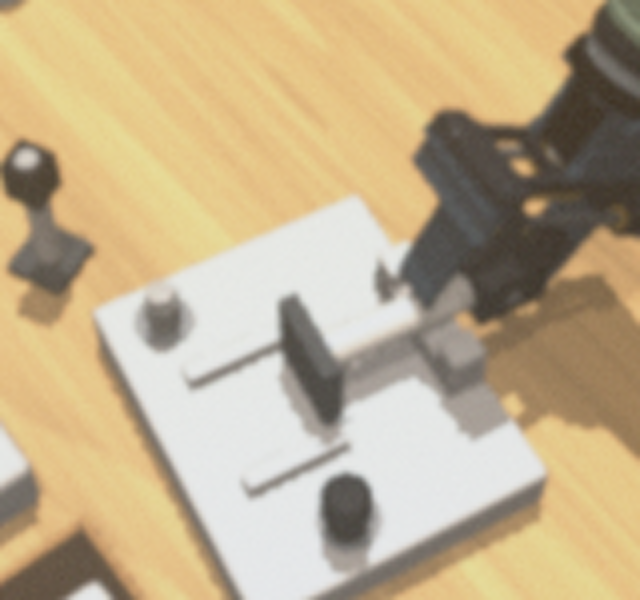

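Emit:
drive_tool([
  [[-0.0005,0.0001,-0.0003],[0,0,0]],
  [[-0.0005,0.0001,-0.0003],[0,0,0]],
  [[-0.0005,0.0001,-0.0003],[0,0,0]],
  [[-0.0005,0.0001,-0.0003],[0,0,0]],
  [[-0.0005,0.0001,-0.0003],[0,0,0]],
  [[-0.0005,0.0001,-0.0003],[0,0,0]],
  [[-0.0005,0.0001,-0.0003],[0,0,0]],
  [[-0.0005,0.0001,-0.0003],[0,0,0]],
  [[-0.0005,0.0001,-0.0003],[0,0,0]],
  [[-0.0005,0.0001,-0.0003],[0,0,0]],
])

```text
time_s: 21.98
ee_pos: [541.3, 76.8, 69.2]
ee_rot: [-179.9, -32.1, -9.6]
force: [-0.5, -0.2, -0.3]
gripper_width: 91.3
```

```bash
python3 lookw.py 14; python3 ov.py 14 90
```

```text
21.9833 [541.34868676  76.7680596   69.17809709] [-179.92622377  -32.07262415   -9.60853159] [ 14.45303343  15.86376876 129.1128254  -67.58092863  13.46930627
  87.73121657] [-0.53091731 -0.24622508 -0.25836053] 3.997802322010273
```

View pics/ov.png

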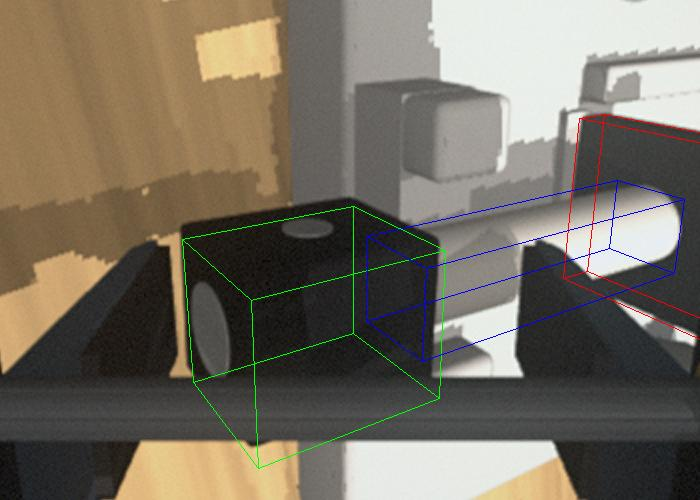

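```bash
python3 -c "
from kin import *
from workcell import env
s=env.state();p=s['ee_pos'];q=s['qpos']
r=np.radians(32);zt=np.sin(r)*X-np.cos(r)*Z;xt=np.cos(r)*X+np.sin(r)*Z
p=p-5*xt
for k in (0,30,60,90,120):
    q,e=ik(p-k*zt,rot(32),q);print(k,(p-k*zt).round(1),q.round(1),round(e,2))
print(xt,zt)"
```

```text
0 [537.   77.4  66.4] [ 14.7  15.9 129.7 -69.7  13.4  90.2] 0.0
30 [521.4  80.1  91.9] [ 15.8  12.1 129.6 -56.3  15.8  77.2] 0.0
60 [505.7  82.7 117.3] [ 16.9   8.3 129.1 -46.4  19.   67.7] 0.0
90 [490.   85.4 142.8] [ 18.1   4.5 128.4 -39.3  22.8  61. ] 0.0
120 [474.3  88.  168.2] [ 19.4   1.  127.5 -34.4  27.1  56.5] 0.0
[ 0.836246   -0.14099008  0.52991926] [ 0.5225445  -0.08810038 -0.8480481 ]
```

Emit:
drive_tool([
  [[-0.0021,0.0004,-0.0013],[0,0,0]],
  [[-0.0021,0.0004,-0.0013],[0,0,0]],
  [[-0.0026,0.0004,0.0042],[0,0,0]],
  [[-0.0026,0.0004,0.0042],[0,0,0]],
  [[-0.0026,0.0004,0.0042],[0,0,0]],
  [[-0.0026,0.0004,0.0042],[0,0,0]],
  [[-0.0026,0.0004,0.0042],[0,0,0]],
  [[-0.0026,0.0004,0.0042],[0,0,0]],
  [[-0.0026,0.0004,0.0042],[0,0,0]],
  [[-0.0026,0.0004,0.0042],[0,0,0]],
])

```text
time_s: 22.87
ee_pos: [516.2, 80.8, 100.3]
ee_rot: [-179.9, -32.1, -9.6]
force: [-0.2, -1.1, -0.6]
gripper_width: 90.8
```

Emit:
drive_tool([
  [[-0.0042,0.0007,0.0068],[0,0,0]],
  [[-0.0042,0.0007,0.0068],[0,0,0]],
  [[-0.0042,0.0007,0.0068],[0,0,0]],
  [[-0.0042,0.0007,0.0068],[0,0,0]],
  [[-0.0042,0.0007,0.0068],[0,0,0]],
  [[-0.0042,0.0007,0.0068],[0,0,0]],
  [[-0.0042,0.0007,0.0068],[0,0,0]],
  [[-0.0042,0.0007,0.0068],[0,0,0]],
  [[0,0,0],[0,0,0]],
  [[0,0,0],[0,0,0]],
])

```text
time_s: 23.7
ee_pos: [482.8, 86.5, 155.0]
ee_rot: [-179.9, -32.1, -9.6]
force: [1.0, 0.4, 0.2]
gripper_width: 91.5
```

```bash
python3 lookw.py 15; python3 ov.py 15 90;python3 look.py 15 scene; python3 -c "
import cv2
a=cv2.imread('pics/scene_15.png')[170:320,240:400];cv2.imwrite('pics/s15.png',cv2.resize(a,None,fx=4,fy=4,interpolation=2))"
```

```text
23.7 [482.83621859  86.45275044 154.97727547] [-179.89982711  -32.11907224   -9.61488451] [ 18.65061112   2.81092054 128.0985631  -36.93483767  24.61001278
  58.82455994] [0.98955339 0.39311477 0.1816082 ] 0.9357863321456974
```

View pics/ov.png

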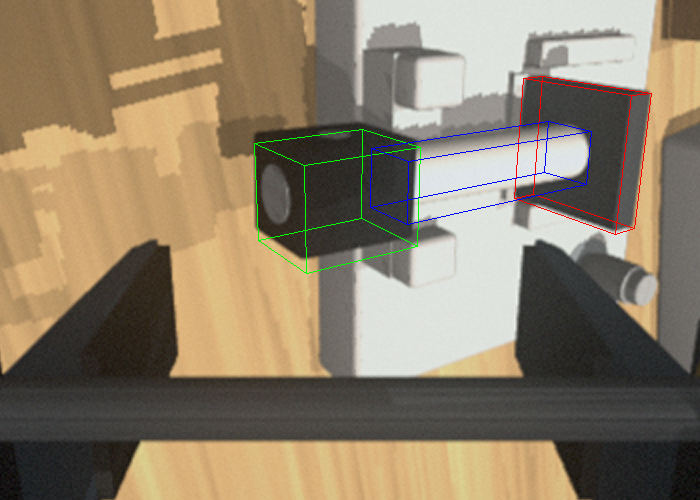

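View pics/s15.png

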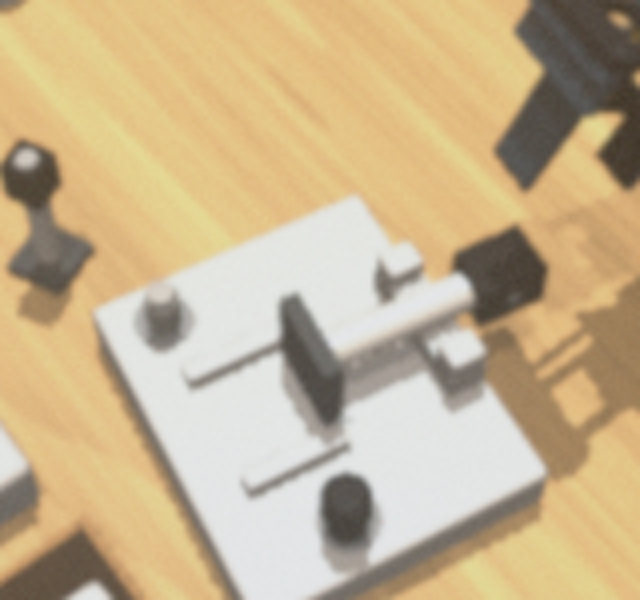

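View pics/scene_15.png

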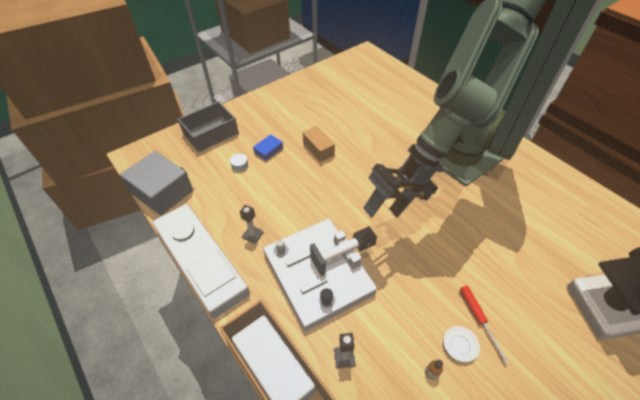

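```bash
python3 -c "
from workcell import env
print(env.job_done())"
```

```text
the job is handed in; nothing more can be done
None
```

The pillar is lying level in the foam saddle with its head towards the robot, and I have handed the job in. The hand-in gives no verdict, so I can't confirm a pass.

- **How it went over:** I straddled the head with loosely open fingers and pushed it with the +x finger past balance. It settled onto the -x finger at about 48° of lean. I then opened the jaws in small steps and let it down on that finger all the way to the saddle, backed the finger off the head and retreated.
- **Final check:** in the last wrist picture the pillar matches a model of it lying level to within a few mm. The model puts the toe about 23.5 mm and the head about 168.5 mm to -x of the insert's origin, with the head 76 mm above the table. The head sits about 3 mm sideways of the model, within the 25 mm allowed.
- **Fingers and other objects:** the fingers are well clear, with no force above sensor noise. The other objects look unmoved in the scene picture. The job took about 24 s of the 51 s allowed.
- **Contact force:** near level, the finger briefly pushed on the head with about 2.8 N at the wrist sensor, against the 20 N limit. It dropped away when I backed the finger off.
- **Not measured:** I did not read the swing speed directly. I kept the motion at about 0.2 rad/s or less, with only small slack of a few mm when the pillar changed fingers.
- **Disagreement:** my first estimates of the insert's position from the top and scene cameras differed by 5 to 7 mm. I used the wrist camera's estimate, and the pillar's later positions agreed with it.

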